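Pack the last two sample bottles into the round canister

TASK

Pack the two amber bottles from the sloping red rack into the round canister with the five that are already in it, so that all seven stand upright on its floor, one in the middle and six round it. The four at its wall have spread out and left no gap wide enough, so make room by sliding them along the wall without taking them out; lower the bottles in gently rather than dropping them, and leave the media bottle, the flask and the tip box alone.

Things in the scene. Friction and masses are not known exactly. Their poses are not given: they have to be found in the camera images.
- canister: Round open aluminium canister fixed on the bench: outside 119 mm, inside about 110 mm wide, 50 mm tall, inner floor 5 mm above its underside. Origin: centre of its underside, z up; yaw is meaningless. Seven bottles fit only as one in the middle, six round it every 60 degrees, 34 to 37 mm from the centre. Slippery floor and wall.
- rack: Red plastic sloping rack fixed on the bench, about 100 x 190 mm, three round pockets (36.5 mm wide, 40 mm deep) 62 mm apart along its y. Origin: centre of its underside, z up. Pockets and the bottles in them lean about 0.5 rad from vertical, caps towards the rack's -x; bottles come out only along their own axes.
- bottle1: Amber glass bottle to pack, in the rack pocket at rack y = -62 mm. 104 mm tall, 80 g. Origin: centre of its underside, z towards the cap. Foot 23 mm wide, tapering out to the 34 mm body over the lowest 12 mm; body straight to 54 mm; shoulder slopes in to 13 mm at 72 mm; blue cap stem 13 mm wide from 72 to 104 mm is the place to grip: beside a packed bottle there is finger room only round the stem.
- bottle2: Amber glass bottle to pack, in the rack pocket at rack y = +62 mm. 104 mm tall, 80 g. Origin: centre of its underside, z towards the cap. Foot 23 mm wide, tapering out to the 34 mm body over the lowest 12 mm; body straight to 54 mm; shoulder slopes in to 13 mm at 72 mm; blue cap stem 13 mm wide from 72 to 104 mm is the place to grip: beside a packed bottle there is finger room only round the stem.
- packed1: Bottle of the same make (see bottle1), standing loose on the canister floor by the wall. These four are about a quarter turn apart: the gaps between them are mostly too narrow for another. Gripped by the stem it slides easily along the wall (it tips if only pushed at the top); bottles side by side at the wall are 55 to 60 degrees apart.
- packed2: Bottle of the same make (see bottle1), standing loose on the canister floor by the wall. These four are about a quarter turn apart: the gaps between them are mostly too narrow for another. Gripped by the stem it slides easily along the wall (it tips if only pushed at the top); bottles side by side at the wall are 55 to 60 degrees apart.
- packed3: Bottle of the same make (see bottle1), standing loose on the canister floor by the wall. These four are about a quarter turn apart: the gaps between them are mostly too narrow for another. Gripped by the stem it slides easily along the wall (it tips if only pushed at the top); bottles side by side at the wall are 55 to 60 degrees apart.
- packed4: Bottle of the same make (see bottle1), standing loose on the canister floor by the wall. These four are about a quarter turn apart: the gaps between them are mostly too narrow for another. Gripped by the stem it slides easily along the wall (it tips if only pushed at the top); bottles side by side at the wall are 55 to 60 degrees apart.
- packed5: Bottle of the same make (see bottle1), standing loose on the canister floor in the middle of the other four.
- media_bottle: Bystander: clear bottle with a blue cap, 60 mm across, 110 mm tall, loose; origin under its centre.
- flask: Bystander: clear conical flask, 68 mm across the foot, 92 mm tall, loose; origin under its centre.
- tip_box: Bystander: grey box with a clear lid, 62 x 87 x 44 mm, loose; origin under its centre.
Not all that is in view belongs to the job. There is more than one size of the canister; the one meant has the size given above.

How it is judged:
By the outcome, as a careful person would: the job done as asked, in the order asked, and still so for the second after the job is handed in, with the robot touching nothing.
It also fails if it takes over 72 s, if anything falls off the work surface, if the arm or the gripper's body presses on something with over 40 N, if the wrist force passes 120 N, or if a joint passes its speed limit or range.

ROBOT

A 7-joint arm with a two-finger parallel gripper is mounted at the origin on the work surface. World frame = base frame: x ahead of the robot, y to its left, z up, the work surface at z = 0. Lengths are in m, angles in rad, forces in N, time in s.
With the tool pointing down it reaches from about 0.35 to 0.9 m from the base axis. Payload 8.1 kg.
Tool frame: the origin (TCP) lies on the centre line of the jaws, within the pads' length; the fingertips stand 17 mm ahead of it and the grasp point (between the pads) lies 2 mm behind it; z points along the fingers, y is the direction in which the jaws open and shut (so a half turn about z gives the same grasp; the last joint's range is limited). The gripper opens to 92 mm and grips with 3 to 60 N. Pads are 19 mm wide; open, the fingers measure 130 mm over their backs; the gripper's body (75 mm by 190 mm) begins 47 mm behind the grasp point.
Start: joints at [1.023, 0.434, 0.025, 1.573, -0.012, 1.134, -0.075], TCP at [0.269, -0.564, 0.244] pointing down, gripper open.
Joint ranges: [-2.62, 2.62], [-0.44, 2.09], [-1.27, 1.32], [0.08, 2.57], [-1.32, 4.46], [0.12, 2], [-2.74, 2.74]. Speed limits (rad/s): [2.22, 2.22, 3.01, 3.01, 3.14, 3.14, 3.14].

INTERFACE

Orientations are given as a rotation vector (axis times angle).
In Python, from cell import arm gives the robot as it stands.
- The arm moves only by the shell command python3 -m creep 'ROWS' [FORCE]. ROWS is JSON, a list that holds one entry, the list of rows, each a list of 7 numbers: the shift along the world's x, y, z in cm, then the turn, a rotation vector about the world's x, y, z in degrees, then the opening, from -1 (shut) to 1 (fully open), so that 0 is half open. In form: [[[tx, ty, tz, ax, ay, az, jaw], ...]]. A call has 1 to 5 rows; each row is the pose to reach, as a shift and turn from the pose commanded when the call began; what a row does not reach only later rows make up. A row lasts 1/10 s, in which the tool goes at most 50 mm and 8.59 degrees, less where a joint would pass 70% of its speed; a pose out of reach is approached as far as the arm can. A call with a gripper value outside its range is refused whole. The fingers move at their own pace and stop on an object; FORCE is the grip in N (left out, the last holds). Time passes only in rows, so rows that repeat a pose let the fingers close. It gives the time, the measured TCP pose, the force and the opening at its end, in the units of the state.
- arm.observe(): the state, without advancing time (a new reading comes with each control period).
- arm.get_image(name): name is "scene" or "top" or "wrist"; returns the picture (420x560x3 uint8, red, green, blue); there is no depth.
- arm.camera_model(name): a dict with "vfov" (degrees; the focal length in pixels is half the picture's height over the tangent of half this angle, whatever the lens; pixels are square), "cx", "cy" (the principal point, pixels), "k1" (the pictures are not rectified: a ray, as slopes to the right and down, at radius r is drawn at 1 + k1 r^2 times it, then the intrinsics apply), "cam_to_world" (4x4, takes a point from camera to world coordinates); the wrist camera has in their place "T_tool_cam" (4x4, takes a point from camera to tool coordinates, whose origin is the TCP and whose axes are the flange's). Camera axes: x right, y down, z forward; pixel columns grow to the right and rows downward; lengths in m; the calibration is good to about 2 mm. A picture is of the moment at which its call begins: read the wrist's pose just before it. camera_model takes no time and is no camera call.
- arm.sign_off(): hands the job in, once; it reports no verdict.
The state is a dict: "clock": time; "joints": joint angles; "dq": joint speeds; "joint_efforts": joint torques, N m; "position": TCP position; "ee_rot": TCP orientation; "force": force on the tool from outside, world axes, zero at the start; "ft_torque": the same for the moment, N m; "width": opening from 0.0 (shut) to 1.0 (fully open).
Only numpy, scipy, OpenCV 4.12 (cv2) and the standard library are available. Lean on these libraries where they do the work, as an engineer would, in place of code of your own. Each camera call takes 0.05 s, during which the arm holds its last target.

## Working session

There is one attempt and no reset: what is moved stays moved. The work goes in short steps, Python scripts to look and compute and a shell command to move; the robot and the scene stay as the last step left them, time stands still between calls to the robot, and variables do not carry over. Pictures are saved under pics/ and viewed, and the job is handed in when it is done.

```bash
ls; mkdir -p pics
python3 - <<'E'
from cell import arm
import cv2, numpy as np
print(arm.observe())
for n in ["scene","top","wrist"]:
    print(n,arm.camera_model(n))
    cv2.imwrite(f"pics/a_{n}.png",arm.get_image(n)[:,:,::-1])
E
```

```text
pics
{'clock': 0.0, 'joints': array([ 1.02344151,  0.43519938,  0.02499211,  1.57405958, -0.01160934,
        1.13399756, -0.07508525]), 'dq': array([ 8.90845740e-04, -1.45066038e-04,  9.45205652e-05, -2.02969952e-04,
        1.16361821e-03,  3.65540580e-04,  9.34188438e-04]), 'joint_efforts': array([-5.26819258e-04, -6.67839718e+01,  9.85357203e-01, -3.14469016e+01,
       -6.04146277e-02,  4.29401058e-02,  1.48829627e-04]), 'position': array([ 0.26864256, -0.56380436,  0.24297434]), 'ee_rot': array([-3.06285064e+00, -6.92440429e-01,  7.34283005e-04]), 'force': array([0.31924959, 0.48564819, 0.82196261]), 'ft_torque': array([ 0.01500643, -0.00936129, -0.05108873]), 'width': 1.0044772936233217}
scene {'vfov': 57.78679649505602, 'cx': 279.93473963383957, 'cy': 214.74267945559214, 'k1': 0.025348019409123814, 'cam_to_world': array([[ 0.5920341 ,  0.66996938, -0.44792483,  0.87507662],
       [ 0.80581763, -0.48356341,  0.34179581, -0.25011273],
       [ 0.01239267, -0.5633005 , -0.82615917,  0.64342765],
       [ 0.        ,  0.        ,  0.        ,  1.        ]])}
top {'vfov': 57.97752810504123, 'cx': 280.2095360745713, 'cy': 210.7455364343929, 'k1': -0.04658141564506392, 'cam_to_world': array([[ 0.00648884, -0.98375261,  0.17941209,  0.41590716],
       [-0.99996947, -0.00560219,  0.00544824, -0.00937941],
       [-0.00435462, -0.17944197, -0.98375892,  0.91805994],
       [ 0.        ,  0.        ,  0.        ,  1.        ]])}
wrist {'vfov': 62.619557726120014, 'cx': 280.6897583987591, 'cy': 205.53965048499387, 'k1': -0.04900922145840225, 'T_tool_cam': array([[-9.24522588e-04, -9.55498997e-01, -2.94992903e-01,
         7.90869905e-02],
       [ 9.99999028e-01, -1.19133825e-03,  7.24765965e-04,
         7.18132642e-04],
       [-1.04394948e-03, -2.94991946e-01,  9.55499169e-01,
        -1.41688299e-01],
       [ 0.00000000e+00,  0.00000000e+00,  0.00000000e+00,
         1.00000000e+00]])}
```

View pics/a_scene.png

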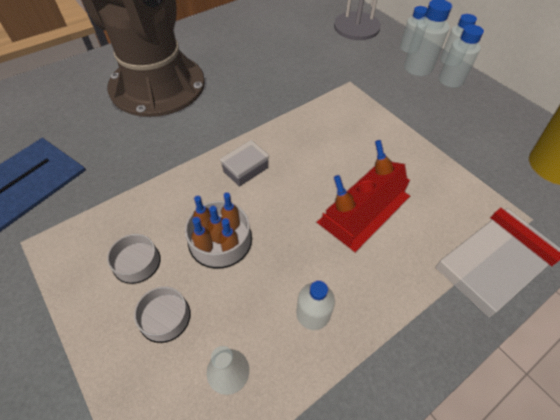

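View pics/a_top.png

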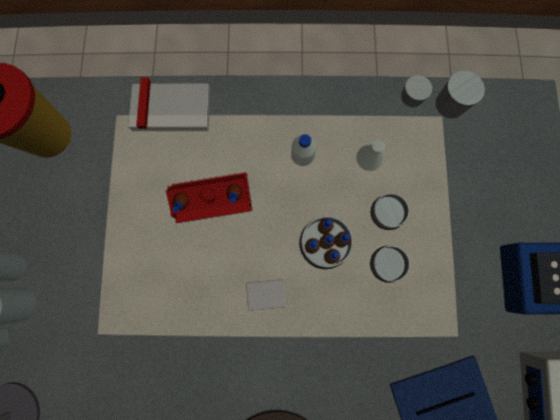

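```bash
cat > h.py <<'E'
import numpy as np, cv2
from scipy.spatial.transform import Rotation as R
from cell import arm
def cam(n, st=None):
    m=arm.camera_model(n); f=210/np.tan(np.radians(m["vfov"]/2))
    K=np.array([[f,0,m["cx"]],[0,f,m["cy"]],[0,0,1]]); D=np.array([m["k1"],0,0,0,0.])
    if n=="wrist":
        st=st or arm.observe(); T=np.eye(4); T[:3,:3]=R.from_rotvec(st["ee_rot"]).as_matrix(); T[:3,3]=st["position"]
        T=T@m["T_tool_cam"]
    else: T=m["cam_to_world"]
    return K,D,T
def rays(c,uv):
    K,D,T=c; p=cv2.undistortPoints(np.float64(uv).reshape(-1,1,2),K,D)[:,0]
    d=np.c_[p,np.ones(len(p))]@T[:3,:3].T
    return T[:3,3],d/np.linalg.norm(d,axis=1)[:,None]
def onz(c,uv,z):
    o,d=rays(c,uv); return o+d*((z-o[2])/d[:,2])[:,None]
def proj(c,P):
    K,D,T=c; Ti=np.linalg.inv(T); r=cv2.Rodrigues(Ti[:3,:3])[0]
    return cv2.projectPoints(np.float64(P).reshape(-1,1,3),r,Ti[:3,3],K,D)[0][:,0]
def tri(c1,u1,c2,u2):
    o1,d1=rays(c1,[u1]);o2,d2=rays(c2,[u2]);d1=d1[0];d2=d2[0]
    s=np.linalg.lstsq(np.c_[d1,-d2],o2-o1,rcond=None)[0]
    a=o1+s[0]*d1;b=o2+s[1]*d2
    return (a+b)/2,np.linalg.norm(a-b)
def mask(im,kind):
    h=cv2.cvtColor(im,cv2.COLOR_RGB2HSV)
    if kind=="blue": return cv2.inRange(h,(105,130,60),(130,255,255))
    if kind=="red": return cv2.inRange(h,(0,200,90),(5,255,255))|cv2.inRange(h,(172,180,90),(180,255,255))
def blobs(m,amin=10):
    n,l,s,c=cv2.connectedComponentsWithStats(m)
    return [(c[i].round(1).tolist(),s[i].tolist()) for i in range(1,n) if s[i][4]>=amin]
E
python3 - <<'E'
from h import *
for n in ["scene","top"]:
    im=cv2.imread(f"pics/a_{n}.png")[:,:,::-1].copy()
    print(n)
    for b in blobs(mask(im,"blue")): print(b, onz(cam(n),[b[0]],0.10).round(3))
t=cv2.imread("pics/a_top.png"); a=cv2.resize(t[200:290,280:420],None,fx=5,fy=5,interpolation=2)
cv2.imwrite("pics/b1.png",a)
cv2.imwrite("pics/b2.png",cv2.resize(t[160:230,155:265],None,fx=6,fy=6,interpolation=2))
s=cv2.imread("pics/a_scene.png")
cv2.imwrite("pics/b3.png",cv2.resize(s[130:270,170:420],None,fx=3,fy=3,interpolation=2))
E
```

```text
scene
([433.7, 10.3], [413, 0, 39, 21, 552]) [[0.284 0.709 0.1  ]]
([469.8, 28.7], [459, 14, 24, 29, 473]) [[0.399 0.715 0.1  ]]
([379.4, 150.0], [376, 141, 9, 18, 94]) [[0.571 0.224 0.1  ]]
([339.2, 185.7], [335, 176, 10, 19, 105]) [[0.592 0.101 0.1  ]]
([227.5, 201.7], [224, 193, 9, 17, 95]) [[ 0.504 -0.084  0.1  ]]
([199.1, 204.9], [195, 196, 10, 17, 99]) [[ 0.481 -0.128  0.1  ]]
([213.7, 214.6], [209, 206, 11, 17, 112]) [[ 0.513 -0.118  0.1  ]]
([197.5, 226.1], [193, 218, 11, 17, 120]) [[ 0.518 -0.152  0.1  ]]
([226.1, 227.5], [222, 219, 10, 17, 118]) [[ 0.548 -0.114  0.1  ]]
([318.3, 290.0], [310, 281, 18, 19, 251]) [[ 0.726 -0.06   0.1  ]]
top
([304.8, 139.9], [299, 135, 12, 11, 102]) [[ 0.729 -0.06   0.1  ]]
([232.9, 197.1], [230, 193, 7, 10, 53]) [[0.595 0.1   0.1  ]]
([177.1, 206.3], [173, 202, 9, 10, 59]) [[0.574 0.223 0.1  ]]
([327.2, 223.0], [323, 219, 9, 9, 47]) [[ 0.539 -0.108  0.1  ]]
([345.1, 237.0], [341, 234, 9, 8, 44]) [[ 0.508 -0.146  0.1  ]]
([328.7, 238.9], [325, 236, 8, 7, 43]) [[ 0.504 -0.11   0.1  ]]
([313.0, 243.8], [310, 240, 7, 8, 45]) [[ 0.493 -0.076  0.1  ]]
([534.9, 275.2], [520, 243, 40, 70, 1063]) [[ 0.426 -0.559  0.1  ]]
([334.0, 254.8], [330, 252, 9, 7, 40]) [[ 0.469 -0.121  0.1  ]]
([445.3, 393.0], [395, 358, 100, 62, 2422]) [[ 0.187 -0.346  0.1  ]]
```

View pics/b1.png

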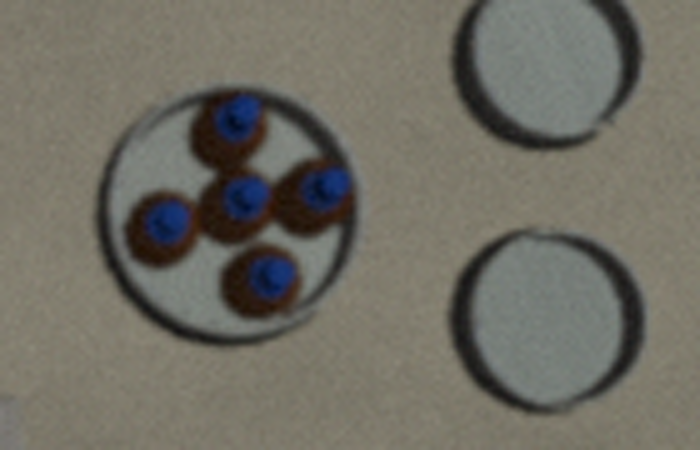

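View pics/b2.png

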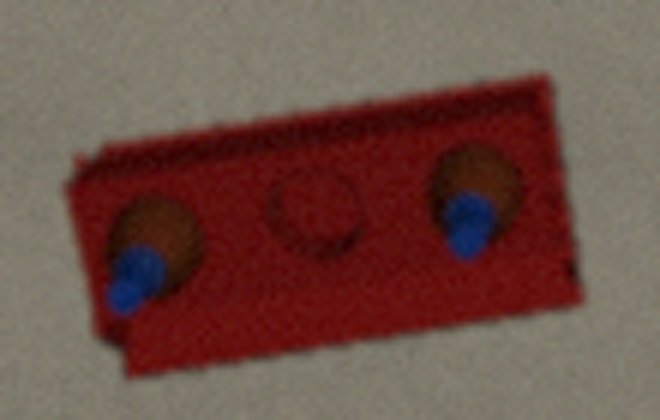

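View pics/b3.png

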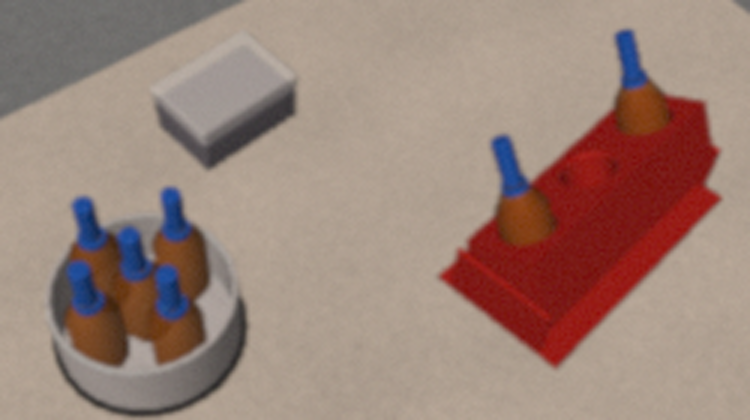

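```bash
python3 -m creep '[[[5,9,1,0,0,8,1],[10,18,1,0,0,16,1],[14,27,1,0,0,24,1],[18,36,1,0,0,32,1],[22,40,1,0,0,40,1]]]' && python3 -m creep '[[[1.5,5,0,0,0,8,0],[1.5,5,0,0,0,16,0],[1.5,5,0,0,0,24,-0.4],[1.5,5,0,0,0,27.5,-0.4],[1.5,5,0,0,0,27.5,-0.4]]]'
python3 - <<'E'
from h import *
st=arm.observe(); print(st["position"],st["joints"].round(2), R.from_rotvec(st["ee_rot"]).as_matrix().round(3))
im=arm.get_image("wrist"); cv2.imwrite("pics/c_w.png",im[:,:,::-1]); 
c=cam("wrist",st)
for b in blobs(mask(im,"blue")): print(b,onz(c,[b[0]],0.105).round(4))
E
```

```text
clock: 0.65
position: [0.3863, -0.3419, 0.2521]
ee_rot: [-2.638, -1.706, 0.001]
force: [1.7, -0.1, -0.3]
width: 0.997
clock: 1.15
position: [0.401, -0.2937, 0.2519]
ee_rot: [-2.162, -2.279, 0.0]
force: [-0.3, -0.8, 0.3]
width: 0.616
[ 0.40096608 -0.29370894  0.25188085] [ 0.79  0.24 -0.32  1.84  0.09  1.07  0.49] [[-0.053  0.999 -0.   ]
 [ 0.999  0.053  0.   ]
 [ 0.    -0.    -1.   ]]
([373.8, 2.3], [366, 0, 18, 6, 71]) [[ 0.4626 -0.1403  0.105 ]]
([423.1, 25.7], [407, 12, 35, 29, 606]) [[ 0.5026 -0.1539  0.105 ]]
([83.4, 143.7], [79, 133, 11, 22, 82]) [[ 0.2317 -0.2583  0.105 ]]
([34.8, 156.3], [0, 135, 78, 43, 623]) [[ 0.1871 -0.2709  0.105 ]]
([78.4, 142.9], [75, 141, 7, 5, 10]) [[ 0.2274 -0.2578  0.105 ]]
([62.4, 147.1], [60, 144, 6, 7, 18]) [[ 0.2129 -0.2619  0.105 ]]
([80.4, 162.2], [66, 146, 32, 30, 228]) [[ 0.2273 -0.2742  0.105 ]]
([58.2, 169.5], [49, 154, 23, 31, 143]) [[ 0.2067 -0.2816  0.105 ]]
([69.1, 158.7], [65, 155, 12, 8, 30]) [[ 0.2177 -0.2716  0.105 ]]
([48.6, 169.3], [47, 166, 4, 7, 16]) [[ 0.198  -0.2818  0.105 ]]
([1.8, 170.3], [0, 168, 5, 6, 11]) [[ 0.1545 -0.2
[... 1429 characters left out ...]
1110]) [[ 0.1724 -0.3624  0.105 ]]
([78.8, 220.9], [76, 220, 6, 3, 10]) [[ 0.2195 -0.3282  0.105 ]]
([17.3, 226.5], [15, 224, 6, 6, 12]) [[ 0.1597 -0.337   0.105 ]]
([115.4, 241.6], [110, 236, 12, 13, 33]) [[ 0.2515 -0.3465  0.105 ]]
([124.5, 242.6], [123, 239, 5, 9, 20]) [[ 0.26  -0.347  0.105]]
([119.3, 253.2], [115, 245, 9, 17, 49]) [[ 0.2541 -0.358   0.105 ]]
([127.6, 254.9], [123, 247, 11, 15, 54]) [[ 0.2618 -0.3593  0.105 ]]
([112.7, 252.7], [111, 250, 4, 7, 10]) [[ 0.2479 -0.3579  0.105 ]]
([81.4, 256.8], [80, 253, 4, 8, 16]) [[ 0.2174 -0.364   0.105 ]]
([250.2, 353.6], [247, 352, 8, 4, 11]) [[ 0.3781 -0.4634  0.105 ]]
([263.4, 354.4], [260, 353, 7, 3, 10]) [[ 0.3916 -0.4637  0.105 ]]
```

View pics/c_w.png

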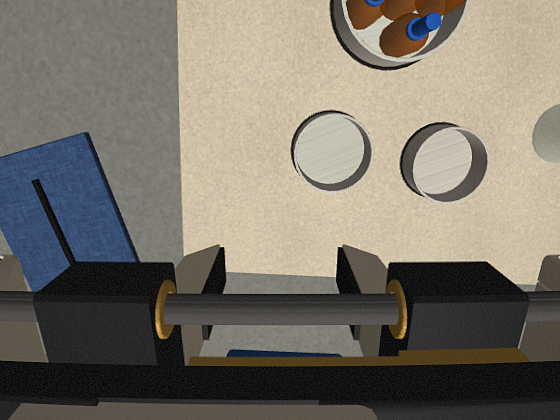

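```bash
python3 -m creep '[[[3,4.5,1,0,0,0,-0.4],[6,9,2,0,0,0,-0.4],[9,13,2,0,0,0,-0.4],[10.4,15,2,0,0,0,-0.4],[10.4,15,2,0,0,0,-0.4]]]'
python3 - <<'E'
from h import *
st=arm.observe(); print(st["position"],st["joints"].round(2))
im=arm.get_image("wrist"); cv2.imwrite("pics/d_w.png",im[:,:,::-1]); 
c=cam("wrist",st)
for b in blobs(mask(im,"blue"),100): print(b,onz(c,[b[0]],0.1).round(4))
E
```

```text
clock: 1.7
position: [0.5077, -0.1384, 0.2722]
ee_rot: [-2.157, -2.284, -0.005]
force: [-0.0, -0.5, 0.4]
width: 0.302
[ 0.50772252 -0.13836655  0.27224885] [ 0.5   0.29 -0.42  1.74  0.12  1.14  0.1 ]
([527.5, 120.2], [509, 105, 38, 32, 979]) [[ 0.7282 -0.0624  0.1   ]]
([269.0, 122.3], [260, 113, 19, 19, 260]) [[ 0.4938 -0.0795  0.1   ]]
([315.5, 159.1], [306, 149, 19, 22, 306]) [[ 0.5378 -0.1099  0.1   ]]
([278.3, 160.1], [270, 150, 18, 22, 292]) [[ 0.5038 -0.1128  0.1   ]]
([241.6, 169.5], [233, 159, 19, 23, 313]) [[ 0.4705 -0.1234  0.1   ]]
([280.7, 196.3], [272, 185, 18, 24, 314]) [[ 0.508 -0.147  0.1  ]]
([25.7, 269.0], [4, 250, 35, 42, 220]) [[ 0.2474 -0.24    0.1   ]]
([55.8, 342.6], [37, 323, 45, 41, 577]) [[ 0.2658 -0.3307  0.1   ]]
```

View pics/d_w.png

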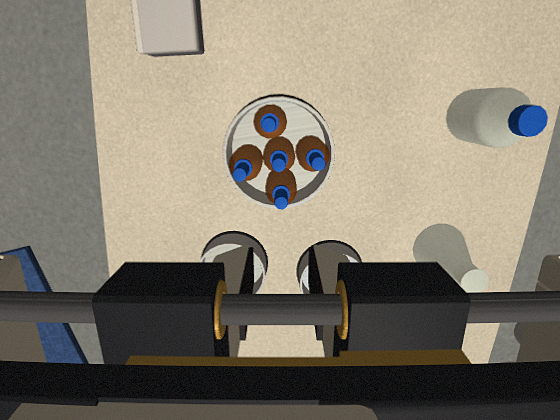

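Run:
```python
from h import *
st=arm.observe(); cw=cam("wrist",st); cs=cam("scene"); ct=cam("top")
W=dict(A=(315.5,159.1),B=(269,122.3),C=(241.6,169.5),D=(280.7,196.3),E=(278.3,160.1))
S=dict(A=(226.1,227.5),B=(227.5,201.7),C=(199.1,204.9),D=(197.5,226.1),E=(213.7,214.6))
T=dict(A=(327.2,223),B=(313,243.8),C=(334,254.8),D=(345.1,237),E=(328.7,238.9))
for k in W: print(k,tri(cw,W[k],cs,S[k]),tri(ct,T[k],cs,S[k]))
P=np.array([onz(cw,[W[k]],.1)[0,:2] for k in "ABCD"])
x=np.linalg.lstsq(np.c_[2*P,np.ones(4)],(P**2).sum(1),rcond=None)[0]
print("centre",x[:2],np.sqrt(x[2]+x[0]**2+x[1]**2))
for k,p in zip("ABCD",P): print(k,np.degrees(np.arctan2(*(p-x[:2])[::-1])),np.hypot(*(p-x[:2])))
# rim points: canister bottom/out edge
im=cv2.imread("pics/d_w.png"); cv2.imwrite("pics/d1.png",cv2.resize(im[80:220,210:350],None,fx=4,fy=4,interpolation=2))
for r,z in [(.0595,.05),(.055,.05),(.0595,0)]:
  a=np.linspace(0,2*np.pi,60); pts=proj(cw,np.c_[x[0]+r*np.cos(a),x[1]+r*np.sin(a),0*a+z])
  p4=((pts-[210,80])*4).astype(int); o=cv2.imread("pics/d1.png"); cv2.polylines(o,[p4.reshape(-1,1,2)],True,(0,255,0) if z else (0,0,255),1); cv2.imwrite("pics/d1.png",o)
```

```text
A (array([ 0.5387425 , -0.11307405,  0.08645562]), np.float64(0.005160242493947144)) (array([ 0.54024272, -0.11000424,  0.08592679]), np.float64(0.0017270644534488958))
B (array([ 0.49282476, -0.08147512,  0.08576737]), np.float64(0.004666230210833219)) (array([ 0.49390006, -0.07830685,  0.08480834]), np.float64(0.0020302366026663))
C (array([ 0.46894513, -0.12682833,  0.08649192]), np.float64(0.005564738624714918)) (array([ 0.47017274, -0.12380657,  0.08500112]), np.float64(0.001336189240238688))
D (array([ 0.50770144, -0.15143502,  0.08739728]), np.float64(0.005054128800103058)) (array([ 0.50927442, -0.14877231,  0.08664293]), np.float64(0.0013260561288061488))
E (array([ 0.50327108, -0.11624833,  0.08683359]), np.float64(0.004423500063783426)) (array([ 0.50468828, -0.11314023,  0.08601842]), np.float64(0.002539354375661429))
centre [ 0.50159743 -0.11585142] 0.03453588758534684
A 4.464613441347539 0.03450895801934141
B 105.92967887583345 0.034561531408624474
C -162.11066972973978 0.03450474100919256
D -82.44823876717275 0.03456827065720424
```

View pics/d1.png

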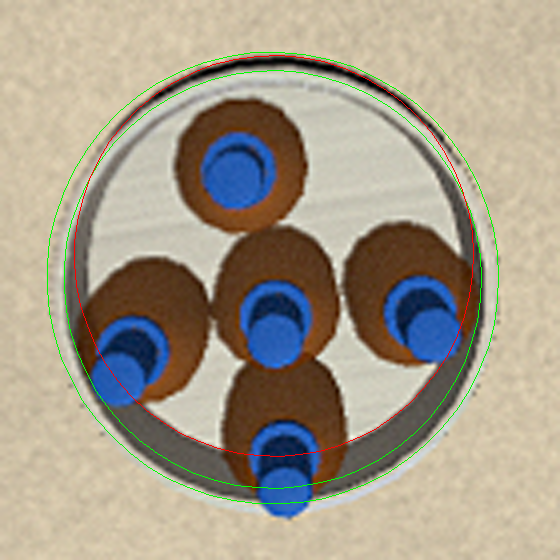

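Run:
```python
from h import *
st=arm.observe(); cw=cam("wrist",st); ct=cam("top")
C={k:(np.array(v)/4+[210,80]) for k,v in dict(A=(431,335),B=(234,172),C=(118,380),D=(285,492),E=(274,340)).items()}
P=np.array([onz(cw,[C[k]],.109)[0,:2] for k in "ABCDE"]); print(P.round(4))
x=np.linalg.lstsq(np.c_[2*P[:4],np.ones(4)],(P[:4]**2).sum(1),rcond=None)[0]
c=x[:2]; print("centre",c,np.sqrt(x[2]+c@c))
for k,p in zip("ABCD",P): print(k,np.degrees(np.arctan2(*(p-c)[::-1])),np.hypot(*(p-c)))
q=np.array([(47,280),(497,280),(272,512),(272,53)])/4+[210,80]
r=onz(cw,q,.05)[:,:2]; print(r.round(4),(r[0]+r[1])/2,(r[2]+r[3])/2)
# small cans / main rim from top
im=cv2.imread("pics/a_top.png")
q=np.array([(103,215),(357,215),(232,90),(228,340)])/5+[280,200]
r=onz(ct,q,.05)[:,:2]; print(r.round(4),(r[0]+r[1])/2,(r[2]+r[3])/2)
```

```text
[[ 0.5374 -0.1158]
 [ 0.492  -0.0827]
 [ 0.4679 -0.1298]
 [ 0.5069 -0.154 ]
 [ 0.5025 -0.1188]]
centre [ 0.50162595 -0.11781557] 0.036137987347889165
A 3.2765671795446867 0.0357974375374543
B 105.3392375939282 0.03644905158307848
C -160.4990413229041 0.03575103614364582
D -81.75920725456741 0.036547093418310736
[[ 0.4421 -0.1168]
 [ 0.5604 -0.1105]
 [ 0.5046 -0.1776]
 [ 0.4983 -0.0566]] [ 0.50126764 -0.113649  ] [ 0.50146231 -0.11710276]
[[ 0.4993 -0.0518]
 [ 0.4999 -0.1684]
 [ 0.5577 -0.1119]
 [ 0.4428 -0.1084]] [ 0.49960479 -0.11013099] [ 0.50025706 -0.11012344]
```

```bash
python3 -m creep '[[[0,-0.6,-4,0,0,0,-0.3],[0,-1.3,-8,0,0,0,-0.3],[0,-1.3,-12,0,0,0,-0.3],[0,-1.3,-12,0,0,0,-0.3],[0,-1.3,-12,0,0,0,-0.3]]]'
cat > look.py <<'E'
import sys
from h import *
st=arm.observe(); print(st["position"].round(4),st["width"],R.from_rotvec(st["ee_rot"]).as_matrix()[:,1].round(3))
im=arm.get_image("wrist"); cv2.imwrite(f"pics/{sys.argv[1]}.png",im[:,:,::-1]); 
c=cam("wrist",st)
for b in blobs(mask(im,"blue"),250): print(b,onz(c,[b[0]],0.1).round(4))
g=st["position"]; Rm=R.from_rotvec(st["ee_rot"]).as_matrix()
print("tcp px",proj(c,[g,g+Rm[:,2]*.017]).round(1))
E
python3 look.py e_w
```

```text
clock: 2.25
position: [0.5047, -0.1576, 0.1525]
ee_rot: [-2.164, -2.276, 0.001]
force: [1.5, -0.4, 0.9]
width: 0.351
[ 0.5047 -0.1576  0.1525] 0.3514510261562476 [ 0.999  0.05  -0.001]
([269.4, 101.6], [256, 87, 28, 30, 663]) [[ 0.4943 -0.0804  0.1   ]]
([343.7, 160.3], [327, 143, 35, 35, 829]) [[ 0.5376 -0.1102  0.1   ]]
([284.3, 162.3], [271, 146, 27, 34, 730]) [[ 0.504  -0.1131  0.1   ]]
([226.1, 177.4], [210, 160, 34, 36, 812]) [[ 0.4711 -0.1235  0.1   ]]
([288.0, 218.4], [275, 199, 26, 41, 829]) [[ 0.508  -0.1466  0.1   ]]
tcp px [[281.5 278.1]
 [281.4 261.5]]
```

View pics/e_w.png

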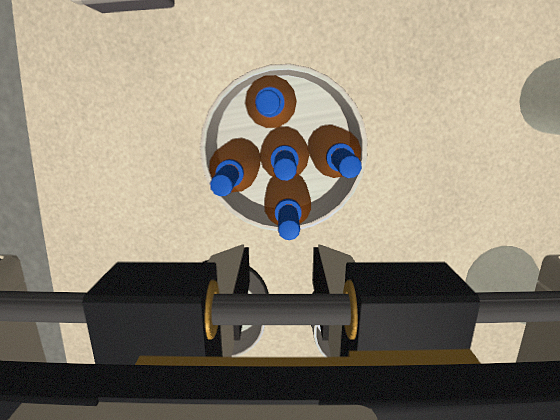

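```bash
python3 -c "
from h import *
print(arm.observe()['position'])"; python3 -m creep '[[[0.3,0.9,0,0,0,0,-0.3],[0.3,0.9,0,0,0,0,-0.3],[0.3,0.9,0,0,0,0,-0.3]]]'; python3 look.py f_w
```

```text
[ 0.50576178 -0.15746714  0.153589  ]
clock: 2.6
position: [0.5089, -0.1474, 0.1532]
ee_rot: [2.161, 2.278, 0.002]
force: [0.1, -0.3, -0.6]
width: 0.346
[ 0.5089 -0.1474  0.1532] 0.3464194475946593 [0.999 0.053 0.002]
([261.0, 118.8], [247, 104, 29, 30, 668]) [[ 0.4943 -0.0796  0.1   ]]
([334.4, 176.3], [318, 159, 33, 36, 823]) [[ 0.5377 -0.1097  0.1   ]]
([276.0, 178.2], [263, 161, 27, 36, 772]) [[ 0.5041 -0.1126  0.1   ]]
([219.0, 192.7], [203, 174, 34, 39, 845]) [[ 0.4712 -0.1229  0.1   ]]
([280.0, 233.1], [267, 213, 26, 42, 816]) [[ 0.5081 -0.1464  0.1   ]]
tcp px [[281.5 278.1]
 [281.4 261.5]]
```

View pics/f_w.png

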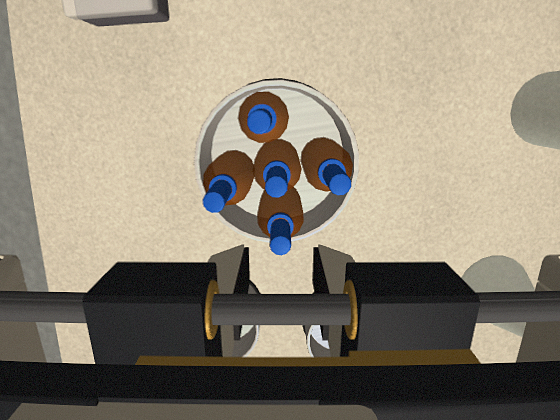

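```bash
python3 -m creep '[[[0,0,-2.5,0,0,0,-0.3],[0,0,-5.2,0,0,0,-0.3],[0,0,-5.2,0,0,0,-0.3]]]' 15; python3 look.py g_w;  python3 -m creep '[[[0,0,0,0,0,0,-1],[0,0,0,0,0,0,-1],[0,0,0,0,0,0,-1],[0,0,0,0,0,0,-1]]]' 15; python3 look.py g2_w
```

```text
clock: 2.95
position: [0.5061, -0.1477, 0.0977]
ee_rot: [-2.16, -2.275, 0.004]
force: [-0.5, 0.3, 0.5]
width: 0.355
[ 0.5061 -0.1477  0.0977] 0.3551944105535271 [ 0.999  0.052 -0.005]
([260.4, 125.6], [241, 105, 40, 42, 1292]) [[ 0.4942 -0.0795  0.1   ]]
([360.3, 203.4], [336, 177, 49, 54, 1671]) [[ 0.5374 -0.1094  0.1   ]]
([281.4, 205.7], [264, 179, 36, 55, 1554]) [[ 0.5042 -0.1122  0.1   ]]
([204.2, 224.7], [181, 197, 48, 57, 1668]) [[ 0.4713 -0.1225  0.1   ]]
([286.2, 270.4], [269, 246, 34, 48, 1289]) [[ 0.5079 -0.1425  0.1   ]]
tcp px [[281.5 278.1]
 [281.5 261.5]]
clock: 3.4
position: [0.5089, -0.148, 0.1011]
ee_rot: [2.162, 2.277, 0.001]
force: [-0.1, 0.1, 7.1]
width: 0.132
[ 0.5089 -0.148   0.1011] 0.13218093553031054 [0.999 0.052 0.002]
([254.3, 124.2], [235, 104, 40, 41, 1254]) [[ 0.4944 -0.0796  0.1   ]]
([352.3, 200.1], [329, 174, 47, 53, 1580]) [[ 0.5375 -0.1094  0.1   ]]
([275.0, 202.5], [258, 177, 35, 53, 1485]) [[ 0.5043 -0.1122  0.1   ]]
([199.7, 221.2], [176, 194, 48, 56, 1630]) [[ 0.4716 -0.1224  0.1   ]]
([280.6, 269.4], [267, 242, 29, 52, 1273]) [[ 0.5083 -0.1441  0.1   ]]
tcp px [[281.5 278.1]
 [281.4 261.5]]
```

View pics/g2_w.png

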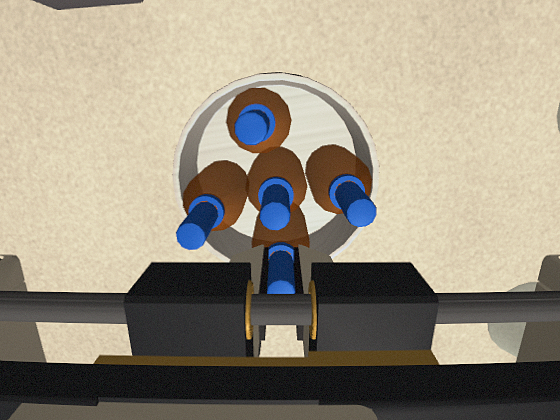

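```bash
python3 -m creep '[[[0.35,0,0,0,0,0,-1],[0.7,0.05,0,0,0,0,-1],[1.05,0.2,0,0,0,0,-1],[1.4,0.4,0,0,0,0,-1],[1.4,0.4,0,0,0,0,-1]]]' 15; python3 look.py h_w
```

```text
clock: 3.95
position: [0.5227, -0.1439, 0.1009]
ee_rot: [2.162, 2.278, 0.001]
force: [-1.3, -1.1, 6.7]
width: 0.135
[ 0.5227 -0.1439  0.1009] 0.13452562383002958 [0.999 0.052 0.001]
([221.7, 132.8], [199, 112, 47, 42, 1435]) [[ 0.495  -0.0795  0.1   ]]
([321.5, 207.4], [301, 181, 41, 54, 1510]) [[ 0.5383 -0.1092  0.1   ]]
([244.8, 209.7], [226, 184, 39, 54, 1526]) [[ 0.5052 -0.1119  0.1   ]]
([170.1, 228.5], [144, 201, 54, 56, 1706]) [[ 0.4722 -0.1224  0.1   ]]
([280.6, 269.9], [267, 243, 29, 51, 1252]) [[ 0.5222 -0.1402  0.1   ]]
tcp px [[281.5 278.1]
 [281.4 261.5]]
```

View pics/h_w.png

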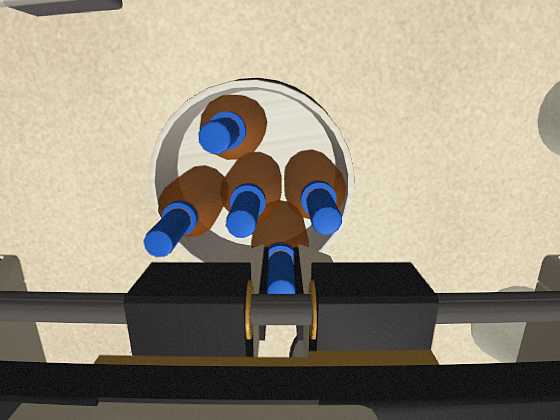

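```bash
python3 -m creep '[[[0,0,0,0,0,0,-0.4],[0,0,0,0,0,0,-0.4],[0,0,0.5,0,0,0,-0.4],[0,0,3,0,0,0,-0.4],[0,0,5,0,0,0,-0.4]]]'; python3 -m creep '[[[-1.5,3.5,0,0,0,0,-0.4],[-2.9,6.3,0,0,0,0,-0.4],[-2.9,6.3,0,0,0,0,-0.4],[-2.9,6.3,0,0,0,0,-0.4]]]';python3 look.py i_w;python3 - <<'E'
from h import *
im=arm.get_image("top");cv2.imwrite("pics/i_t.png",cv2.resize(im[200:290,280:420,::-1],None,fx=5,fy=5,interpolation=2))
for n in ["top","scene"]:
  im=arm.get_image(n)
  for b in blobs(mask(im,"blue"),25): print(n,b[0],onz(cam(n),[b[0]],0.1 if n=="top" else .095).round(3))
E
```

```text
clock: 4.5
position: [0.522, -0.1437, 0.1509]
ee_rot: [-2.162, -2.278, 0.0]
force: [0.9, -0.1, -0.9]
width: 0.304
clock: 4.9
position: [0.4932, -0.0805, 0.1504]
ee_rot: [2.161, 2.28, 0.0]
force: [-0.2, -0.1, 1.1]
width: 0.301
[ 0.4932 -0.0805  0.1504] 0.3007619289565261 [0.999 0.053 0.   ]
([281.8, 230.7], [269, 210, 26, 43, 845]) [[ 0.4932 -0.0769  0.1   ]]
([295.1, 276.2], [282, 258, 25, 36, 690]) [[ 0.5031 -0.1068  0.1   ]]
tcp px [[281.5 278.1]
 [281.4 261.5]]
top [304.7, 140.1] [[ 0.729 -0.059  0.1  ]]
top [232.8, 197.1] [[0.595 0.1   0.1  ]]
top [177.1, 206.1] [[0.574 0.223 0.1  ]]
top [534.6, 276.7] [[ 0.423 -0.558  0.1  ]]
top [542.1, 394.1] [[ 0.181 -0.552  0.1  ]]
scene [433.7, 10.3] [[0.279 0.717 0.095]]
scene [469.8, 28.7] [[0.395 0.723 0.095]]
scene [379.5, 150.0] [[0.568 0.228 0.095]]
scene [339.3, 185.7] [[0.59  0.104 0.095]]
scene [199.1, 204.9] [[ 0.477 -0.127  0.095]]
scene [227.0, 204.2] [[ 0.505 -0.086  0.095]]
scene [213.8, 214.7] [[ 0.51  -0.116  0.095]]
scene [226.1, 227.5] [[ 0.545 -0.113  0.095]]
scene [203.0, 230.6] [[ 0.528 -0.148  0.095]]
scene [318.3, 290.0] [[ 0.725 -0.058  0.095]]
```

View pics/i_w.png

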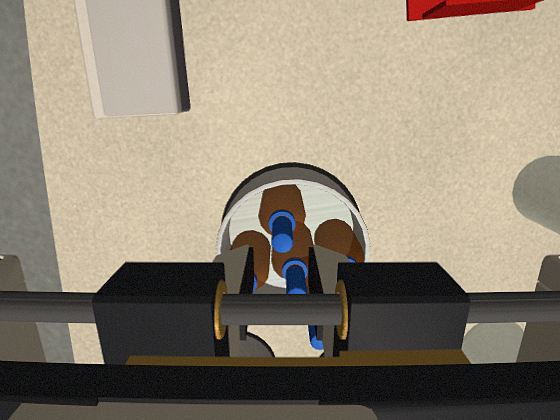

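```bash
python3 -m creep '[[[0,0.25,-2.5,0,0,0,-0.4],[0,0.25,-5,0,0,0,-0.4],[0,0.25,-5,0,0,0,-1],[0,0.25,-5,0,0,0,-1],[0,0.25,-5,0,0,0,-1]]]' 15; python3 look.py j_w
```

```text
clock: 5.6
position: [0.4939, -0.0786, 0.101]
ee_rot: [2.163, 2.277, 0.001]
force: [0.3, 0.8, -0.3]
width: 0.135
[ 0.4939 -0.0786  0.101 ] 0.1353256298903487 [0.999 0.051 0.001]
([280.6, 269.4], [267, 242, 28, 52, 1271]) [[ 0.4933 -0.0747  0.1   ]]
([293.2, 342.8], [285, 325, 19, 32, 433]) [[ 0.5016 -0.1151  0.1   ]]
tcp px [[281.5 278.1]
 [281.4 261.5]]
```

View pics/j_w.png

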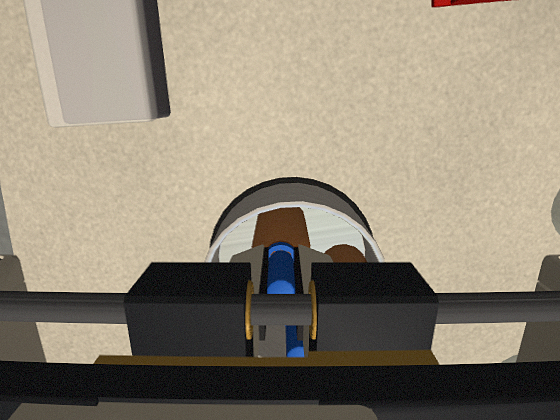

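```bash
python3 -m creep '[[[-0.3,-0.1,0,0,0,0,-1],[-0.6,-0.2,0,0,0,0,-1],[-0.9,-0.4,0,0,0,0,-1],[-1.2,-0.6,0,0,0,0,-1],[-1.2,-0.6,0,0,0,0,-1]]]' 15;  python3 -m creep '[[[0,0,0,0,0,0,-0.4],[0,0,0,0,0,0,-0.4],[0,0,0.5,0,0,0,-0.4],[0,0,3,0,0,0,-0.4],[0,-2.5,6,0,0,0,-0.4]]]'; python3 look.py k_w
```

```text
clock: 6.15
position: [0.4814, -0.0846, 0.1005]
ee_rot: [2.163, 2.277, 0.001]
force: [1.1, 0.6, 4.2]
width: 0.136
clock: 6.65
position: [0.4805, -0.1061, 0.1601]
ee_rot: [-2.154, -2.282, -0.0]
force: [1.3, -1.0, -0.1]
width: 0.296
[ 0.4805 -0.1061  0.1601] 0.2955268613287612 [ 0.998  0.057 -0.002]
([285.1, 195.6], [272, 178, 26, 37, 740]) [[ 0.4813 -0.0832  0.1   ]]
([370.0, 238.5], [353, 219, 34, 41, 827]) [[ 0.5366 -0.1082  0.1   ]]
([315.6, 234.0], [303, 220, 27, 30, 520]) [[ 0.5019 -0.1071  0.1   ]]
([263.6, 252.1], [252, 232, 25, 42, 780]) [[ 0.4698 -0.1213  0.1   ]]
tcp px [[281.5 278.1]
 [281.4 261.5]]
```

View pics/k_w.png

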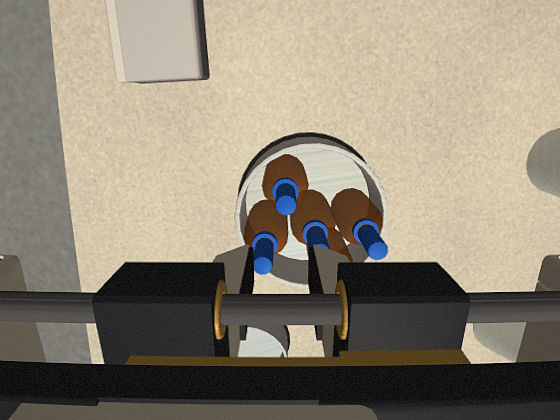

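```bash
python3 -m creep '[[[-0.3,-0.5,0,0,0,-8.5,-0.4],[-1,-1.7,0,0,0,-17,-0.4],[-1,-1.7,0,0,0,-25.5,-0.4],[-1,-1.7,0,0,0,-34,-0.4],[-1,-1.7,-0.5,0,0,-42,-0.4]]]';  python3 -m creep '[[[0,0,0,0,0,-8.5,-0.4],[0,0,0,0,0,-17,-0.4],[0,0,0,0,0,-26,-0.4],[0,0,0,0,0,-26,-0.4]]]'; python3 look.py l_w
```

```text
clock: 7.2
position: [0.4713, -0.1265, 0.1555]
ee_rot: [2.84, 1.342, 0.001]
force: [0.0, 0.3, -0.1]
width: 0.303
clock: 7.6
position: [0.4711, -0.1262, 0.1551]
ee_rot: [3.068, 0.675, -0.0]
force: [0.2, 1.2, -0.1]
width: 0.301
[ 0.4711 -0.1262  0.1551] 0.30089932788051543 [ 0.42  -0.908  0.   ]
([305.6, 118.2], [291, 104, 30, 29, 675]) [[ 0.5399 -0.1106  0.1   ]]
([345.4, 171.8], [328, 154, 35, 36, 814]) [[ 0.5224 -0.1448  0.1   ]]
([285.5, 174.2], [272, 157, 27, 36, 754]) [[ 0.5065 -0.1139  0.1   ]]
([227.9, 187.9], [213, 170, 32, 37, 801]) [[ 0.4849 -0.0866  0.1   ]]
([277.9, 230.1], [265, 210, 26, 42, 807]) [[ 0.4731 -0.1243  0.1   ]]
tcp px [[279.  278.9]
 [279.1 262.2]]
```

View pics/l_w.png

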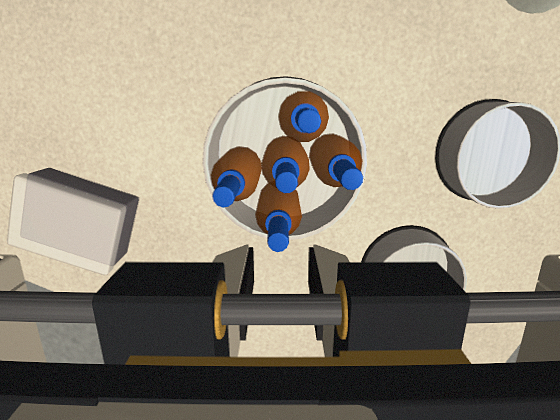

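```bash
python3 -m creep '[[[0.1,0.15,-2.5,0,0,0,-0.4],[0.1,0.15,-5.4,0,0,0,-0.4],[0.1,0.15,-5.4,0,0,0,-1],[0.1,0.15,-5.4,0,0,0,-1],[0.1,0.15,-5.4,0,0,0,-1]]]' 15; python3 look.py m_w
```

```text
clock: 8.15
position: [0.4728, -0.125, 0.1022]
ee_rot: [3.066, 0.681, 0.002]
force: [0.0, -0.2, 0.1]
width: 0.136
[ 0.4728 -0.125   0.1022] 0.13634868728733193 [ 0.423 -0.906  0.001]
([316.2, 130.2], [295, 110, 43, 41, 1279]) [[ 0.54   -0.1106  0.1   ]]
([367.4, 200.3], [343, 175, 50, 52, 1590]) [[ 0.5227 -0.1443  0.1   ]]
([288.2, 203.3], [271, 178, 34, 53, 1442]) [[ 0.5069 -0.1136  0.1   ]]
([212.1, 220.5], [190, 194, 46, 55, 1561]) [[ 0.4855 -0.0865  0.1   ]]
([280.7, 269.7], [267, 243, 29, 51, 1275]) [[ 0.4764 -0.1242  0.1   ]]
tcp px [[279.  278.9]
 [279.1 262.2]]
```

View pics/m_w.png

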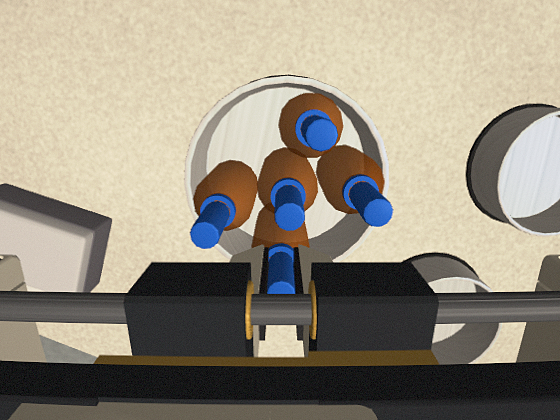

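```bash
python3 -m creep '[[[-0.2,0.2,0,0,0,0,-1],[-0.35,0.4,0,0,0,0,-1],[-0.4,0.65,0,0,0,0,-1],[-0.4,0.9,0,0,0,0,-1],[-0.4,0.9,0,0,0,0,-1]]]' 15; python3 look.py n_w
```

```text
clock: 8.7
position: [0.4687, -0.1158, 0.1016]
ee_rot: [3.066, 0.68, 0.002]
force: [-0.6, -1.8, 5.3]
width: 0.138
[ 0.4687 -0.1158  0.1016] 0.13751145481213015 [ 0.423 -0.906  0.001]
([339.4, 130.7], [316, 110, 48, 42, 1434]) [[ 0.5397 -0.1101  0.1   ]]
([389.2, 200.7], [362, 175, 56, 52, 1713]) [[ 0.5225 -0.1437  0.1   ]]
([310.1, 204.1], [291, 179, 38, 52, 1473]) [[ 0.5066 -0.1131  0.1   ]]
([233.6, 220.9], [214, 194, 41, 56, 1556]) [[ 0.4855 -0.086   0.1   ]]
([280.7, 270.2], [267, 244, 29, 50, 1234]) [[ 0.4723 -0.115   0.1   ]]
tcp px [[279.  278.9]
 [279.1 262.2]]
```

View pics/n_w.png

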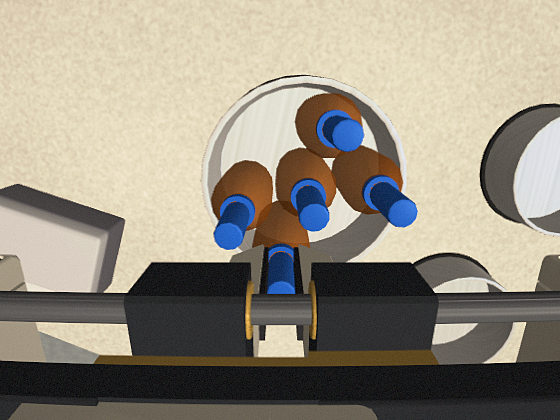

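```bash
python3 -m creep '[[[0,0,0,0,0,0,-0.4],[0,0,0,0,0,0,-0.4],[0,0,1.5,0,0,0,-0.4],[-0.5,0,6,0,0,0,-0.4],[-1,0,10,0,0,0,-0.4]]]';  python3 -m creep '[[[-1,-1,1,0,0,0,-0.4],[-1,-1,1,0,0,0,-0.4]]]'; python3 look.py o_w
python3 - <<'E'
import cv2
i=cv2.imread("pics/o_w.png")
cv2.imwrite("pics/o1.png",cv2.resize(i[60:270,170:400],None,fx=2.5,fy=2.5,interpolation=2))
E
```

```text
clock: 9.25
position: [0.4573, -0.1154, 0.2017]
ee_rot: [-3.066, -0.68, 0.003]
force: [0.8, 0.3, 0.1]
width: 0.299
clock: 9.45
position: [0.448, -0.1269, 0.2125]
ee_rot: [3.066, 0.677, 0.003]
force: [-0.3, 0.8, -0.8]
width: 0.301
[ 0.448  -0.1269  0.2125] 0.30089423314367686 [ 0.421 -0.907  0.002]
([312.9, 85.8], [301, 75, 25, 24, 433]) [[ 0.5383 -0.1113  0.1   ]]
([344.4, 129.0], [331, 117, 28, 24, 480]) [[ 0.5212 -0.1452  0.1   ]]
([296.0, 130.8], [285, 119, 22, 24, 407]) [[ 0.5052 -0.1139  0.1   ]]
([249.7, 142.2], [239, 130, 23, 25, 446]) [[ 0.4837 -0.0868  0.1   ]]
([278.9, 177.6], [269, 164, 21, 28, 447]) [[ 0.4686 -0.1172  0.1   ]]
tcp px [[278.9 278.9]
 [279.1 262.2]]
```

View pics/o1.png

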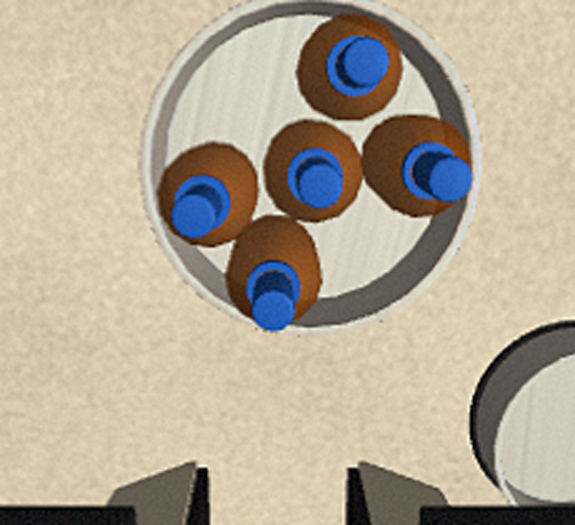

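```bash
python3 -m creep '[[[1,4.5,2,0,0,-5,-0.4],[2,9.5,4,0,0,-10,0],[3,14,5,0,0,-15,0],[4,18.5,5,0,0,-15,0],[5,23,6,0,0,-15,0]]]';  python3 -m creep '[[[0,3.5,0.5,0,0,0,0],[0,4.5,0.5,0,0,0,0],[0,4.5,0.5,0,0,0,0],[0,4.5,0.5,0,0,0,0]]]'; python3 look.py p_w
python3 - <<'E'
from h import *
P=np.array([(.4687,-.1165),(.522,-.1446),(.4826,-.0857),(.538,-.111)])
x=np.linalg.lstsq(np.c_[2*P,np.ones(4)],(P**2).sum(1),rcond=None)[0];c=x[:2]
print(c,np.sqrt(x[2]+c@c))
az=[np.degrees(np.arctan2(*(p-c)[::-1]))%360 for p in P];print(az)
for a in [(az[3]+az[2])/2,(az[0]+az[1])/2]: print(a,c+.0355*np.array([np.cos(np.radians(a)),np.sin(np.radians(a))]))
E
```

```text
clock: 10.0
position: [0.4972, 0.1068, 0.2688]
ee_rot: [3.129, 0.274, -0.006]
force: [1.1, 0.0, 0.1]
width: 0.498
clock: 10.4
position: [0.4978, 0.1479, 0.2746]
ee_rot: [3.129, 0.272, -0.004]
force: [0.8, -0.6, -0.4]
width: 0.5
[0.4978 0.1479 0.2746] 0.5003766673130204 [ 0.173 -0.985  0.001]
([212.1, 91.8], [202, 75, 23, 36, 540]) [[0.5721 0.2203 0.1   ]]
([355.6, 92.4], [344, 76, 23, 35, 546]) [[0.5932 0.0964 0.1   ]]
([544.5, 192.4], [523, 177, 37, 39, 582]) [[ 0.537  -0.1089  0.1   ]]
([532.0, 221.5], [514, 209, 37, 25, 440]) [[ 0.5062 -0.1079  0.1   ]]
([509.8, 246.0], [483, 225, 56, 44, 750]) [[ 0.477  -0.0948  0.1   ]]
tcp px [[278.6 279.4]
 [278.8 262.7]]
[ 0.50338583 -0.1144411 ] 0.035112234182474486
[np.float64(183.39700821500327), np.float64(301.6830115459612), np.float64(125.87480896467703), np.float64(5.677293608600634)]
65.77605128663883 [ 0.51795164 -0.08206692]
242.54000988048224 [ 0.48701575 -0.14594142]
```

View pics/p_w.png

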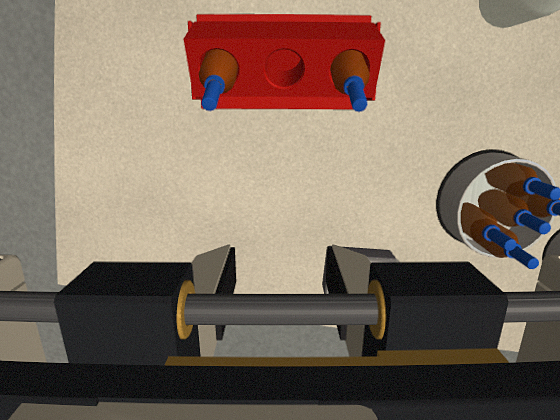

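Run:
```python
from h import *
st=arm.observe()
ims={"top":cv2.imread("pics/a_top.png")[:,:,::-1].copy(),"scene":cv2.imread("pics/a_scene.png")[:,:,::-1].copy(),"wrist":cv2.imread("pics/p_w.png")[:,:,::-1].copy()}
seed={"b1":{"top":(232.9,197.1),"scene":(339.2,185.7),"wrist":(355.6,92.4)},"b2":{"top":(177.1,206.3),"scene":(379.4,150),"wrist":(212.1,91.8)}}
C={n:cam(n,st) for n in ims}
def multi(obs):
    A=np.zeros((3,3));b=np.zeros(3)
    for n,u in obs.items():
        o,d=rays(C[n],[u]);M=np.eye(3)-np.outer(d[0],d[0]);A+=M;b+=M@o
    X=np.linalg.solve(A,b)
    return X,{n:(proj(C[n],[X])[0]-u).round(1).tolist() for n,u in obs.items()}
for k in seed:
    E={"c":{}, "tip":{}, "base":{}}
    for n,im in ims.items():
        l=cv2.connectedComponents(mask(im,"blue"))[1]; u=np.round(seed[k][n]).astype(int)
        p=np.argwhere(l==l[u[1],u[0]])[:,::-1].astype(float); c=p.mean(0)
        w,v=np.linalg.eigh(np.cov((p-c).T)); a=v[:,1]; t=(p-c)@a
        # tip sign: from projection of lean towards -x and up
        X0=np.array([.58,.1 if k=="b1" else .22,.09]); dd=proj(C[n],[X0+[-.02,0,.035]])[0]-proj(C[n],[X0])[0]
        if a@dd<0:a=-a;t=-t
        E["c"][n]=c;E["tip"][n]=c+a*t.max();E["base"][n]=c+a*t.min()
    X={q:multi(E[q]) for q in E}
    for q in X: print(k,q,X[q][0].round(4),X[q][1])
    ax=X["tip"][0]-X["base"][0]; L=np.linalg.norm(ax);print("len",L,"lean",np.arccos(ax[2]/L),"az",np.degrees(np.arctan2(ax[1],ax[0])))
```

```text
b1 c [0.5939 0.0979 0.105 ] {'top': [0.7, 0.1], 'scene': [-0.0, -0.4], 'wrist': [-1.2, -1.1]}
b1 tip [0.5808 0.096  0.1223] {'top': [0.9, -0.6], 'scene': [-1.5, -0.9], 'wrist': [-3.4, -2.4]}
b1 base [0.6059 0.0998 0.0896] {'top': [0.4, 0.5], 'scene': [1.5, 0.1], 'wrist': [1.0, 1.2]}
len 0.04141317367919304 lean 0.6609689051176767 az -171.32711105507792
b2 c [0.5728 0.2203 0.1042] {'top': [0.7, 0.1], 'scene': [-0.0, -0.1], 'wrist': [-1.5, -0.7]}
b2 tip [0.5597 0.2218 0.1183] {'top': [1.2, 0.3], 'scene': [-0.6, -0.4], 'wrist': [-3.3, -2.6]}
b2 base [0.5854 0.2184 0.0926] {'top': [0.2, -0.2], 'scene': [0.7, 0.1], 'wrist': [0.1, 1.9]}
len 0.036539518393773354 lean 0.791900998423832 az 172.35737462602552
```

```bash
python3 -m creep '[[[1.5,-2,-2,1.2,-7,0,0],[3,-4,-4,2.4,-14,0,0],[4.5,-5.6,-6,3.6,-21,0,-0.2],[6,-5.6,-9,4.9,-28.2,0,-0.4],[6.1,-5.6,-10.4,4.9,-28.2,0,-0.4]]]';  python3 -m creep '[[[0,0,0,0,0,0,-0.4],[0,0,0,0,0,0,-0.4]]]'; python3 look.py q_w
python3 - <<'E'
from h import *
st=arm.observe();Rm=R.from_rotvec(st["ee_rot"]).as_matrix();print(Rm.round(3),st["joints"].round(2))
E
```

```text
clock: 10.95
position: [0.5573, 0.0893, 0.1703]
ee_rot: [-2.994, -0.254, -0.765]
force: [0.8, -0.4, -0.4]
width: 0.317
clock: 11.15
position: [0.5592, 0.0921, 0.1722]
ee_rot: [-2.995, -0.26, -0.762]
force: [0.3, 0.5, -0.4]
width: 0.298
[0.5592 0.0921 0.1722] 0.29823388388464517 [ 0.172 -0.985  0.002]
([516.7, 91.0], [494, 71, 46, 41, 1365]) [[ 0.7282 -0.0644  0.1   ]]
([96.6, 226.5], [73, 208, 48, 39, 984]) [[0.5718 0.2227 0.1   ]]
([279.5, 227.5], [267, 208, 25, 40, 745]) [[0.5931 0.0975 0.1   ]]
tcp px [[278.4 280.1]
 [278.6 263.3]]
[[ 0.864  0.172  0.473]
 [ 0.152 -0.985  0.081]
 [ 0.479  0.001 -0.878]] [-0.22  0.23 -0.08  2.23  0.41  0.2  -2.08]
```

View pics/q_w.png

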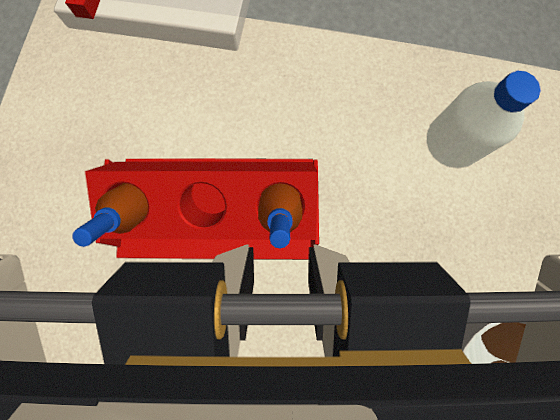

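```bash
python3 -m creep '[[[1.2,0.2,-2.2,0,0,0,-0.4],[2.4,0.4,-4.4,0,0,0,-0.4],[3.2,0.55,-6,0,0,0,-0.4],[3.2,0.55,-6,0,0,0,-0.4]]]'; python3 look.py r_w
python3 - <<'E'
from h import *
st=arm.observe();Rm=R.from_rotvec(st["ee_rot"]).as_matrix();print(Rm[:,2].round(3),st["joints"].round(2))
E
```

```text
clock: 11.6
position: [0.594, 0.0985, 0.1147]
ee_rot: [-2.994, -0.268, -0.765]
force: [1.2, -1.6, 0.3]
width: 0.298
[0.594  0.0985 0.1147] 0.29773235978554013 [ 0.177 -0.984  0.004]
([44.4, 270.0], [23, 251, 45, 41, 1184]) [[0.5767 0.218  0.1   ]]
([279.9, 274.1], [263, 254, 34, 40, 1088]) [[0.5969 0.0982 0.1   ]]
tcp px [[278.4 280. ]
 [278.6 263.3]]
[ 0.472  0.081 -0.878] [-0.18  0.39 -0.13  2.21  1.1   0.12 -2.73]
```

View pics/r_w.png

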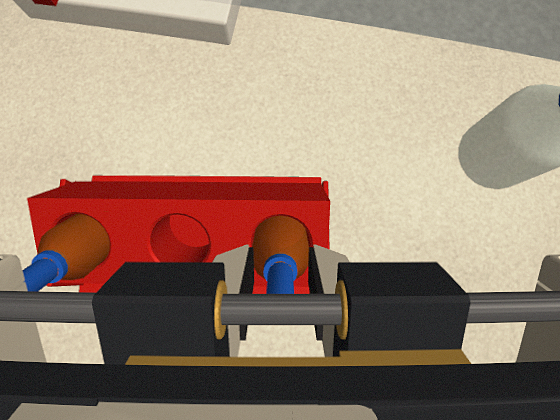

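```bash
python3 -m creep '[[[-0.3,-0.05,-0.15,0,0,0,-0.4],[-0.3,-0.05,-0.15,0,0,0,-0.4]]]'; python3 look.py s_w
python3 - <<'E'
from h import *
st=arm.observe();Rm=R.from_rotvec(st["ee_rot"]).as_matrix();print(Rm.round(3),st["joints"].round(3))
E
```

```text
clock: 11.85
position: [0.5897, 0.0975, 0.1143]
ee_rot: [-2.994, -0.25, -0.758]
force: [-0.4, -0.2, 0.3]
width: 0.3
[0.5897 0.0975 0.1143] 0.29994728059689446 [ 0.166 -0.986 -0.002]
([43.7, 265.1], [22, 244, 46, 47, 1236]) [[0.5759 0.2186 0.1   ]]
([279.7, 269.5], [263, 245, 34, 49, 1343]) [[0.5947 0.0978 0.1   ]]
tcp px [[278.4 280.1]
 [278.6 263.3]]
[[ 0.867  0.168  0.469]
 [ 0.147 -0.986  0.081]
 [ 0.476 -0.001 -0.879]] [-0.182  0.38  -0.129  2.213  1.078  0.119 -2.742]
```

```bash
python3 -m creep '[[[0,0,0,0,0,0,-1],[0,0,0,0,0,0,-1],[0,0,0,0,0,0,-1]]]' 30; python3 -m creep '[[[-0.5,-0.1,0.9,0,0,0,-1],[-1.2,-0.2,2.2,0,0,0,-1],[-2,-0.3,3.7,0,0,0,-1],[-2.9,-0.5,5.3,0,0,0,-1],[-2.9,-0.5,5.3,0,0,0,-1]]]'; python3 look.py t_w
python3 - <<'E'
from h import *
st=arm.observe();Rm=R.from_rotvec(st["ee_rot"]).as_matrix();print(Rm.round(3),st["joints"].round(3))
E
```

```text
clock: 12.2
position: [0.5894, 0.0982, 0.1137]
ee_rot: [-2.994, -0.26, -0.757]
force: [-1.4, -0.0, 4.3]
width: 0.132
clock: 12.7
position: [0.5602, 0.0928, 0.1678]
ee_rot: [-2.994, -0.26, -0.759]
force: [0.7, 0.4, -1.2]
width: 0.134
[0.5602 0.0928 0.1678] 0.1336862366092317 [ 0.172 -0.985  0.001]
([522.3, 89.0], [499, 68, 47, 42, 1424]) [[ 0.7282 -0.0647  0.1   ]]
([93.7, 227.2], [70, 208, 48, 39, 999]) [[0.5716 0.2229 0.1   ]]
([280.9, 270.2], [267, 245, 29, 49, 1241]) [[0.5656 0.0924 0.1   ]]
tcp px [[278.4 280. ]
 [278.6 263.3]]
[[ 0.866  0.172  0.469]
 [ 0.151 -0.985  0.081]
 [ 0.476  0.001 -0.879]] [ 0.088  0.276 -0.45   2.208  0.798  0.265 -2.448]
```

View pics/t_w.png

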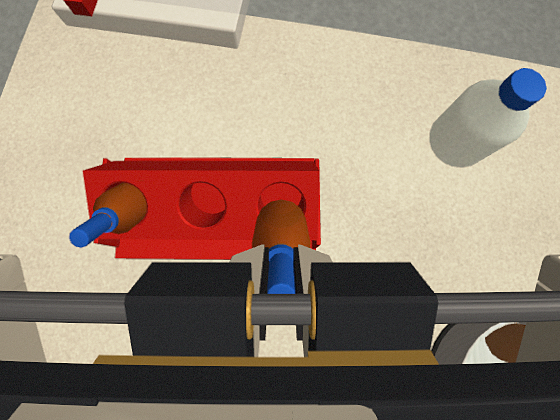

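```bash
python3 -m creep '[[[-1,-0.2,3,0,0,0,-1],[-1.5,-0.3,5.5,-1.2,7,0,-1],[-2,-2,7.7,-2.4,14,0,-1],[-3,-4,7.7,-3.6,21,0,-1],[-4,-7,7.7,-4.9,28.2,0,-1]]]'; python3 -m creep '[[[0,-3.5,0,0,0,-2,-1],[0,-7,0,0,0,-5,-1],[0,-10,0,0,0,-5,-1],[0,-10,0,0,0,-5,-1],[0,-10,0,0,0,-5,-1]]]';python3 look.py u_w
python3 - <<'E'
from h import *
st=arm.observe();Rm=R.from_rotvec(st["ee_rot"]).as_matrix();print(Rm.round(3),st["joints"].round(3))
for n in ["scene","top"]:
  cv2.imwrite(f"pics/u_{n}.png",arm.get_image(n)[:,:,::-1])
i=cv2.imread("pics/u_scene.png"); cv2.imwrite("pics/u1.png",cv2.resize(i[80:290,100:330],None,fx=2.5,fy=2.5))
E
```

```text
clock: 13.25
position: [0.5212, 0.023, 0.2443]
ee_rot: [3.129, 0.274, -0.011]
force: [1.1, -0.3, -1.4]
width: 0.131
clock: 13.75
position: [0.5204, -0.0779, 0.242]
ee_rot: [3.138, 0.133, -0.009]
force: [-0.2, 0.4, -0.7]
width: 0.131
[ 0.5204 -0.0779  0.242 ] 0.13066086262829615 [ 0.084 -0.996  0.   ]
([320.1, 173.9], [309, 162, 22, 25, 379]) [[ 0.542  -0.1105  0.1   ]]
([357.4, 197.4], [345, 185, 25, 27, 432]) [[ 0.5243 -0.1448  0.1   ]]
([319.1, 212.7], [309, 199, 20, 29, 392]) [[ 0.5079 -0.1136  0.1   ]]
([280.9, 270.0], [267, 244, 28, 50, 1237]) [[ 0.45   -0.0853  0.1   ]]
tcp px [[278.6 279.5]
 [278.7 262.9]]
[[ 0.996  0.087 -0.006]
 [ 0.087 -0.996 -0.   ]
 [-0.006 -0.    -1.   ]] [ 0.573  0.365 -0.695  1.768  0.258  1.107 -1.691]
```

View pics/u_w.png

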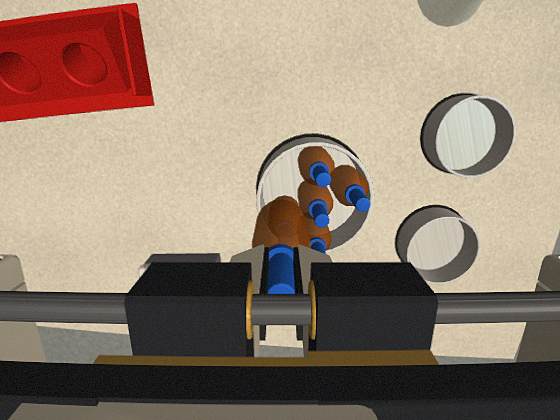

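View pics/u1.png

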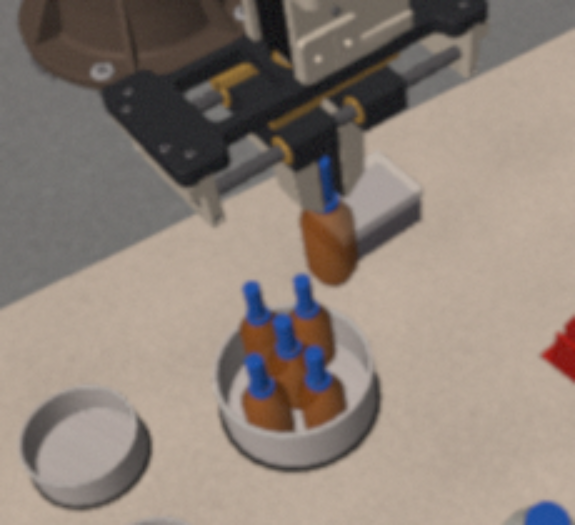

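```bash
python3 -m creep '[[[-0.2,-0.4,-1.5,0,0,0,-1],[-0.2,-0.4,-3.5,0,0,0,-1],[-0.2,-0.4,-6,0,0,0,-1],[-0.2,-0.4,-6,0,0,0,-1]]]'; python3 look.py v_w
python3 - <<'E'
from h import *
for n in ["scene","top"]:
  cv2.imwrite(f"pics/v_{n}.png",arm.get_image(n)[:,:,::-1])
i=cv2.imread("pics/v_scene.png"); j=cv2.imread("pics/v_wrist.png") if 0 else cv2.imread("pics/v_w.png")
cv2.imwrite("pics/v1.png",np.hstack([cv2.resize(i[130:280,140:280],None,fx=2.8,fy=2.8),cv2.resize(j[120:270,200:340],None,fx=2.8,fy=2.8)]))
E
```

```text
clock: 14.3
position: [0.5165, -0.0801, 0.1806]
ee_rot: [-3.138, -0.14, 0.015]
force: [-0.3, 0.0, -1.1]
width: 0.133
[ 0.5165 -0.0801  0.1806] 0.13311241881835822 [ 0.089 -0.996 -0.001]
([327.8, 186.8], [314, 171, 28, 33, 646]) [[ 0.5423 -0.1101  0.1   ]]
([374.1, 216.3], [358, 199, 33, 36, 702]) [[ 0.5245 -0.1444  0.1   ]]
([326.0, 234.5], [313, 217, 26, 38, 675]) [[ 0.5084 -0.1133  0.1   ]]
([280.9, 270.0], [267, 244, 29, 50, 1236]) [[ 0.4783 -0.0846  0.1   ]]
tcp px [[278.6 279.5]
 [278.7 262.9]]
```

View pics/v1.png

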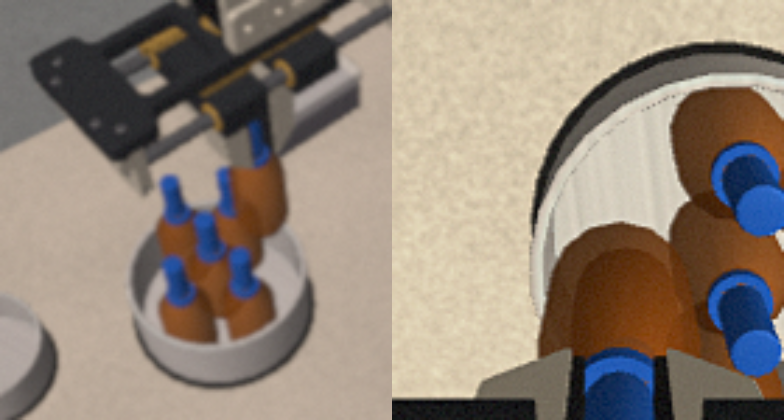

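```bash
python3 -m creep '[[[0.2,-0.1,-1,0,0,0,-1],[0.2,-0.1,-2,0,0,0,-1],[0.2,-0.1,-2.5,0,0,0,-1]]]'; python3 -m creep '[[[0,0,-0.5,0,0,0,-1],[0,0,-1,0,0,0,-1]]]';python3 look.py w_w
python3 - <<'E'
from h import *
for n in ["scene"]:
  cv2.imwrite(f"pics/w_{n}.png",arm.get_image(n)[:,:,::-1])
i=cv2.imread("pics/w_scene.png"); j=cv2.imread("pics/w_w.png")
cv2.imwrite("pics/w1.png",np.hstack([cv2.resize(i[130:280,140:280],None,fx=2.8,fy=2.8),cv2.resize(j[120:270,200:340],None,fx=2.8,fy=2.8)]))
E
```

```text
clock: 14.75
position: [0.5199, -0.0821, 0.1572]
ee_rot: [-3.139, -0.137, 0.009]
force: [-0.7, 1.0, -1.6]
width: 0.133
clock: 14.95
position: [0.5202, -0.0819, 0.1477]
ee_rot: [-3.138, -0.137, 0.008]
force: [0.1, 0.3, -0.9]
width: 0.134
[ 0.5202 -0.0819  0.1477] 0.13383148340826942 [ 0.087 -0.996 -0.   ]
([331.3, 206.8], [315, 187, 33, 41, 897]) [[ 0.5427 -0.1102  0.1   ]]
([383.9, 239.9], [364, 218, 40, 45, 982]) [[ 0.5249 -0.1442  0.1   ]]
([328.4, 248.3], [314, 238, 26, 25, 386]) [[ 0.5167 -0.1119  0.1   ]]
([280.9, 270.6], [267, 244, 29, 50, 1194]) [[ 0.4995 -0.0849  0.1   ]]
tcp px [[278.6 279.5]
 [278.7 262.9]]
```

View pics/w1.png

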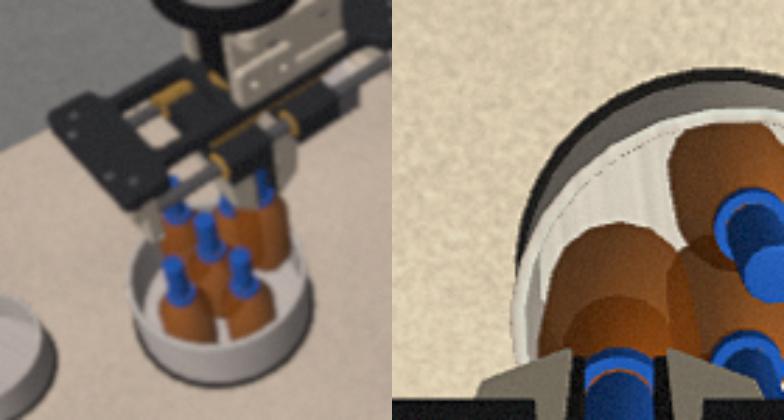

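```bash
python3 -m creep '[[[0,0,-0.6,0,0,0,-1],[0,0,-1.2,0,0,0,-1],[0,0,-1.8,0,0,0,-1]]]'; python3 -m creep '[[[0,0,-0.5,0,0,0,-1],[0,0,-1,0,0,0,-1],[0,0,-1.5,0,0,0,-1]]]';python3 look.py x_w
python3 - <<'E'
from h import *
for n in ["scene"]:
  cv2.imwrite(f"pics/x_{n}.png",arm.get_image(n)[:,:,::-1])
i=cv2.imread("pics/x_scene.png"); j=cv2.imread("pics/x_w.png")
cv2.imwrite("pics/x1.png",np.hstack([cv2.resize(i[130:280,140:280],None,fx=2.8,fy=2.8),cv2.resize(j[120:270,200:340],None,fx=2.8,fy=2.8)]))
E
```

```text
clock: 15.35
position: [0.5203, -0.0819, 0.1297]
ee_rot: [-3.139, -0.137, 0.008]
force: [-0.5, -0.0, -0.8]
width: 0.131
clock: 15.65
position: [0.5202, -0.0819, 0.1147]
ee_rot: [-3.138, -0.137, 0.008]
force: [0.5, 0.4, -0.2]
width: 0.131
[ 0.5202 -0.0819  0.1147] 0.13094601482509108 [ 0.087 -0.996 -0.   ]
([340.5, 227.2], [320, 202, 41, 52, 1337]) [[ 0.5429 -0.11    0.1   ]]
([396.5, 253.2], [377, 237, 49, 45, 724]) [[ 0.5315 -0.1399  0.1   ]]
([280.8, 270.6], [267, 244, 28, 50, 1188]) [[ 0.5171 -0.0832  0.1   ]]
([280.9, 336.6], [269, 325, 24, 26, 550]) [[ 0.4772 -0.0867  0.1   ]]
tcp px [[278.6 279.5]
 [278.7 262.9]]
```

View pics/x1.png

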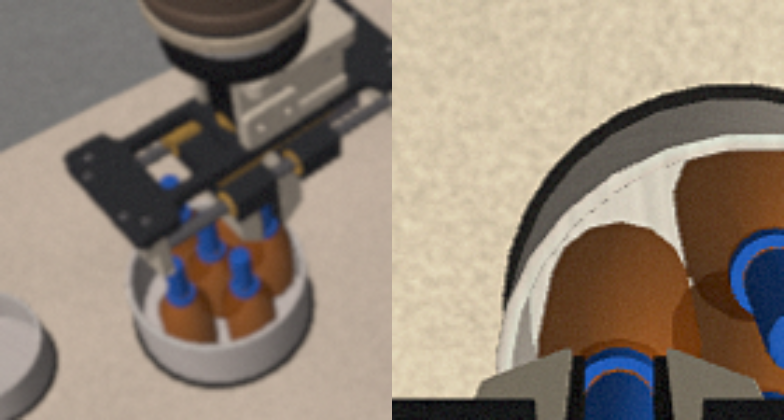

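```bash
python3 -m creep '[[[0,0,-0.4,0,0,0,-1],[0,0,-0.8,0,0,0,-1]]]'; python3 -m creep '[[[0,0,-0.2,0,0,0,-1],[0,0,-0.3,0,0,0,-1]]]'
```

```text
clock: 15.95
position: [0.5205, -0.0819, 0.1071]
ee_rot: [3.139, 0.137, -0.007]
force: [0.3, -1.1, -0.5]
width: 0.138
clock: 16.15
position: [0.5201, -0.0819, 0.1039]
ee_rot: [-3.138, -0.137, 0.008]
force: [-0.0, -0.1, -1.8]
width: 0.136
```

```bash
python3 -m creep '[[[0,0,-0.15,0,0,0,-1],[0,0,-0.3,0,0,0,-1]]]'
```

```text
clock: 16.35
position: [0.5203, -0.0819, 0.1012]
ee_rot: [-3.139, -0.137, 0.007]
force: [-0.4, -0.1, -0.3]
width: 0.134
```

```bash
python3 -m creep '[[[0,0,-0.15,0,0,0,-1],[0,0,-0.2,0,0,0,-1]]]'; python3 -m creep '[[[0,0,-0.15,0,0,0,-1],[0,0,-0.2,0,0,0,-1]]]'; python3 look.py y_w
python3 - <<'E'
from h import *
i=arm.get_image("scene")[:,:,::-1]; j=cv2.imread("pics/y_w.png")
cv2.imwrite("pics/y1.png",np.hstack([cv2.resize(i[130:280,140:280],None,fx=2.8,fy=2.8),cv2.resize(j[120:270,200:340],None,fx=2.8,fy=2.8)]))
E
```

```text
clock: 16.55
position: [0.5202, -0.0819, 0.099]
ee_rot: [-3.139, -0.137, 0.008]
force: [-0.5, -0.2, -1.3]
width: 0.132
clock: 16.75
position: [0.5214, -0.0818, 0.0986]
ee_rot: [3.138, 0.137, -0.004]
force: [-4.1, -0.3, 19.3]
width: 0.135
[ 0.5214 -0.0818  0.0986] 0.1351727776127799 [ 0.087 -0.996  0.   ]
([345.4, 238.9], [324, 213, 45, 50, 1504]) [[ 0.5446 -0.1093  0.1   ]]
([280.8, 270.8], [267, 245, 29, 49, 1182]) [[ 0.5267 -0.0823  0.1   ]]
([408.1, 262.5], [386, 251, 51, 42, 329]) [[ 0.5356 -0.1393  0.1   ]]
([280.9, 340.2], [266, 325, 30, 32, 798]) [[ 0.489  -0.0857  0.1   ]]
tcp px [[278.6 279.5]
 [278.7 262.9]]
```

View pics/y1.png

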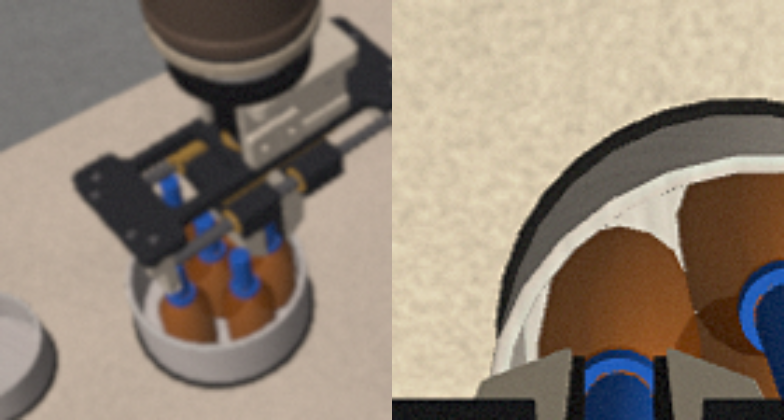

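```bash
python3 -m creep '[[[0,0,0.15,0,0,0,-1],[0,0,0.15,0,0,0,-0.62],[0,0,0.15,0,0,0,-0.62],[0,0,0.3,0,0,0,-0.62],[0,0,1.5,0,0,0,-0.62]]]'; python3 -m creep '[[[0,0,3,0,0,0,-0.62],[-1,0,6.5,0,0,0,-0.5],[-2.5,-1,10,0,0,0,-0.4],[-4.5,-2,12,0,0,0,-0.4],[-4.5,-2,12,0,0,0,-0.4]]]'; python3 look.py z_w
python3 - <<'E'
from h import *
i=arm.get_image("scene")[:,:,::-1]; j=cv2.imread("pics/z_w.png")
cv2.imwrite("pics/z1.png",np.hstack([cv2.resize(i[130:280,140:280],None,fx=2.8,fy=2.8),cv2.resize(j[60:270,170:366],None,fx=2,fy=2)]))
E
```

```text
clock: 17.35
position: [0.5193, -0.0819, 0.1115]
ee_rot: [-3.138, -0.137, 0.012]
force: [-0.5, -0.1, 0.4]
width: 0.189
clock: 17.85
position: [0.4748, -0.1032, 0.2355]
ee_rot: [3.136, 0.134, -0.002]
force: [0.6, -0.7, -0.3]
width: 0.298
[ 0.4748 -0.1032  0.2355] 0.2976329548467355 [ 0.085 -0.996  0.003]
([295.9, 118.8], [286, 109, 21, 21, 341]) [[ 0.5405 -0.1111  0.1   ]]
([259.7, 141.1], [250, 130, 21, 23, 362]) [[ 0.5208 -0.0841  0.1   ]]
([336.6, 145.2], [325, 134, 24, 23, 397]) [[ 0.5228 -0.1455  0.1   ]]
([295.9, 162.0], [286, 150, 20, 25, 375]) [[ 0.5065 -0.1144  0.1   ]]
([260.1, 185.2], [251, 173, 20, 26, 392]) [[ 0.4848 -0.0868  0.1   ]]
([295.3, 205.8], [286, 192, 19, 29, 394]) [[ 0.4695 -0.1175  0.1   ]]
tcp px [[278.6 279.6]
 [278.7 262.9]]
```

View pics/z1.png

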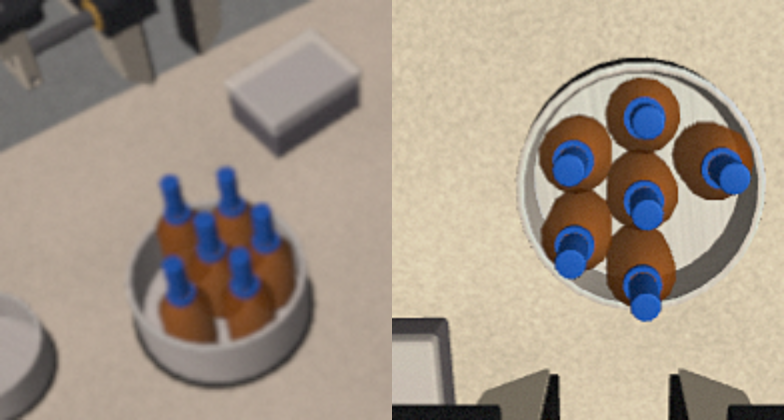

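```bash
python3 -m creep '[[[0.3,3,1,0,0,8.5,-0.4],[0.6,6,2,0,0,17,-0.4],[0.9,9,2.5,0,0,25.5,-0.4],[1.2,12,2.5,0,0,34,-0.4],[1.5,15,2.5,0,0,42.5,-0.4]]]'; python3 -m creep '[[[0,3,0,0,0,8.5,-0.4],[0,6,0,0,0,17,-0.4],[0,9,0,0,0,25.5,-0.4],[0,12,0,0,0,34,-0.4],[0,15,0,0,0,42.5,-0.4]]]'; python3 -m creep '[[[0,0,0,0,0,8.5,-0.4],[0,0,0,0,0,17,-0.4],[0,0,0,0,0,25.5,-0.4],[0,0,0,0,0,34,-0.4],[0,0,0,0,0,42.5,-0.4]]]';python3 -m creep '[[[0,0,0,0,0,8.5,-0.4],[0,0,0,0,0,17,-0.4],[0,0,0,0,0,25.5,-0.4],[0,0,0,0,0,34,-0.4],[0,0,0,0,0,42.5,-0.4]]]'
python3 - <<'E'
from h import *
st=arm.observe();Rm=R.from_rotvec(st["ee_rot"]).as_matrix();print(Rm.round(3),st["joints"].round(3),np.degrees(np.arctan2(Rm[1,1],Rm[0,1])))
E
```

```text
clock: 18.45
position: [0.4904, 0.05, 0.2567]
ee_rot: [2.871, 1.275, -0.008]
force: [0.9, 0.6, -0.4]
width: 0.299
clock: 18.95
position: [0.49, 0.1999, 0.2563]
ee_rot: [2.213, 2.228, -0.007]
force: [1.1, -0.4, -0.5]
width: 0.298
clock: 19.45
position: [0.49, 0.1988, 0.2562]
ee_rot: [1.254, 2.878, -0.003]
force: [-0.2, 0.5, 0.1]
width: 0.298
clock: 19.95
position: [0.49, 0.1988, 0.2563]
ee_rot: [0.126, 3.136, 0.0]
force: [-0.7, -0.2, 0.4]
width: 0.301
[[-0.997  0.08   0.003]
 [ 0.08   0.997  0.   ]
 [-0.003  0.    -1.   ]] [ 0.36   0.555 -1.244  1.727  0.553  1.265  0.476] 85.39661318972102
```

```bash
python3 -m creep '[[[0.5,0.3,-1,0,0,5,-0.4],[1,0.6,-2,0,0,10,-0.4],[1.5,1,-3,0,0,14.4,-0.4],[1.5,1,-3,0,0,14.4,-0.4]]]'
python3 - <<'E'
from h import *
st=arm.observe();print(st["joints"].round(3))
E
python3 -m creep '[[[0.7,0.2,-1,1.2,-7,0,-0.4],[1.4,0.4,-2,2.4,-14,0,-0.4]]]'
python3 - <<'E'
from h import *
st=arm.observe();print(st["joints"].round(3))
E
```

```text
clock: 20.35
position: [0.505, 0.2085, 0.2251]
ee_rot: [-0.26, 3.129, 0.001]
force: [0.1, 0.1, -0.5]
width: 0.297
[ 0.325  0.632 -1.244  1.729  0.631  1.25   0.662]
clock: 20.55
position: [0.5197, 0.2137, 0.2071]
ee_rot: [-0.233, 2.877, 0.038]
force: [0.8, 0.1, 0.1]
width: 0.3
[ 0.351  0.522 -1.217  1.928  0.807  0.944  0.501]
```

```bash
python3 -m creep '[[[0.7,0.1,-1.5,1.2,-7,0,-0.4],[1.5,0.1,-3.2,2.5,-14.2,0,-0.4],[1.5,0.1,-3.2,2.5,-14.2,0,-0.4],[1.5,0.1,-3.2,2.5,-14.2,0,-0.4]]]'; python3 look.py aa_w
python3 - <<'E'
from h import *
st=arm.observe();Rm=R.from_rotvec(st["ee_rot"]).as_matrix();print(Rm.round(3),st["joints"].round(3))
E
```

```text
clock: 20.95
position: [0.5328, 0.2131, 0.1745]
ee_rot: [-0.216, 2.631, 0.06]
force: [-0.1, -0.0, -0.4]
width: 0.299
[0.5328 0.2131 0.1745] 0.2993367549329218 [-0.164  0.986  0.003]
([282.3, 222.9], [271, 205, 24, 38, 726]) [[0.5767 0.2205 0.1   ]]
tcp px [[283.  280.5]
 [282.8 263.8]]
[[-0.864 -0.164  0.476]
 [-0.142  0.987  0.082]
 [-0.483  0.004 -0.876]] [ 0.233  0.43  -1.039  2.15   1.218  0.648  0.075]
```

View pics/aa_w.png

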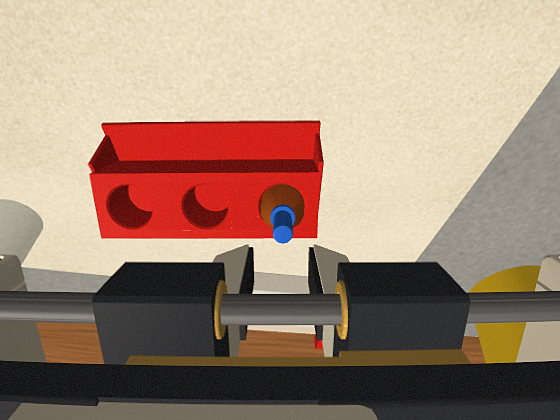

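```bash
python3 -m creep '[[[0.7,0.1,-1.6,0,0,0,-0.4],[1.5,0.25,-3,0,0,0,-0.4],[2.25,0.4,-4.45,0,0,0,-0.4],[2.25,0.4,-4.45,0,0,0,-0.4]]]'; python3 look.py ab_w
```

```text
clock: 21.4
position: [0.5576, 0.2171, 0.1296]
ee_rot: [-0.212, 2.632, 0.061]
force: [-0.5, -0.2, 0.2]
width: 0.3
[0.5576 0.2171 0.1296] 0.30049673174185193 [-0.161  0.987  0.005]
([283.1, 256.4], [268, 230, 31, 54, 1255]) [[0.5794 0.221  0.1   ]]
tcp px [[283.  280.5]
 [282.8 263.8]]
```

View pics/ab_w.png

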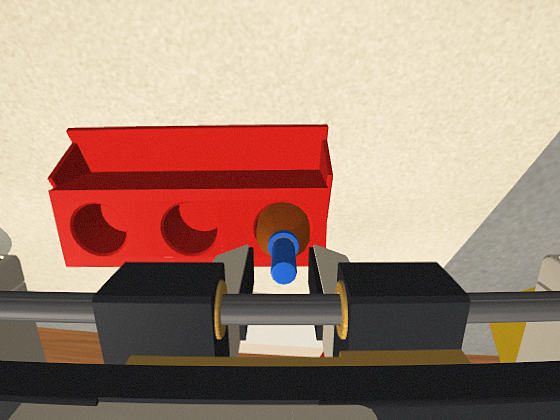

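```bash
python3 -m creep '[[[0.45,0.1,-0.8,0,0,0,-0.4],[0.9,0.15,-1.7,0,0,0,-0.4],[0.9,0.15,-1.7,0,0,0,-0.4]]]'; python3 look.py ac_w
```

```text
clock: 21.75
position: [0.5661, 0.2184, 0.1133]
ee_rot: [-0.214, 2.63, 0.061]
force: [0.4, -0.4, -1.1]
width: 0.3
[0.5661 0.2184 0.1133] 0.30044820221172636 [-0.163  0.987  0.004]
([283.8, 269.2], [267, 243, 34, 51, 1349]) [[0.5766 0.2207 0.1   ]]
tcp px [[283.  280.5]
 [282.8 263.8]]
```

View pics/ac_w.png

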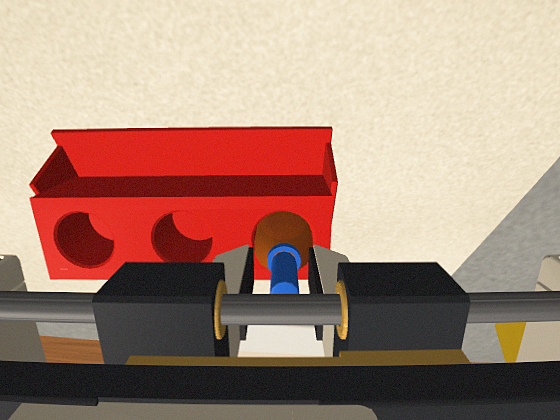

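```bash
python3 -m creep '[[[0,0,0,0,0,0,-1],[0,0,0,0,0,0,-1],[0,0,0,0,0,0,-1]]]' 30; python3 -m creep '[[[-0.5,-0.1,0.9,0,0,0,-1],[-1.2,-0.2,2.2,0,0,0,-1],[-2,-0.35,3.7,0,0,0,-1],[-2.9,-0.5,5.3,0,0,0,-1],[-3.3,-0.6,6.1,0,0,0,-1]]]'; python3 look.py ad_w; python3 -c "
from h import *
print(arm.observe()['joints'].round(2))"
```

```text
clock: 22.1
position: [0.5658, 0.2188, 0.1142]
ee_rot: [-0.216, 2.629, 0.061]
force: [1.0, 0.5, 0.7]
width: 0.134
clock: 22.6
position: [0.5321, 0.2129, 0.176]
ee_rot: [-0.217, 2.629, 0.061]
force: [-0.6, 0.2, -1.0]
width: 0.132
[0.5321 0.2129 0.176 ] 0.13171953882862605 [-0.165  0.986  0.003]
([280.6, 269.6], [267, 242, 28, 52, 1249]) [[0.6365 0.2293 0.1   ]]
tcp px [[283.  280.5]
 [282.8 263.8]]
[ 0.23  0.42 -1.03  2.15  1.21  0.64  0.08]
```

View pics/ad_w.png

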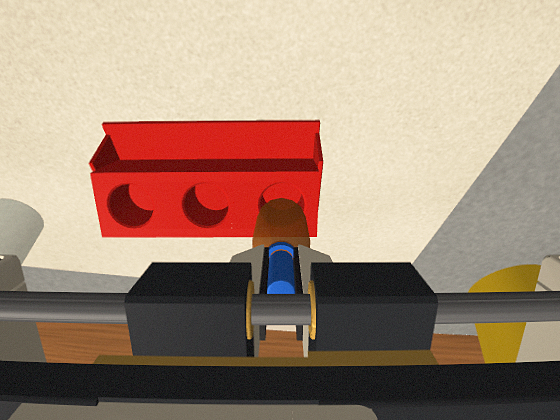

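```bash
python3 -m creep '[[[-1,-0.2,2.5,0,0,0,-1],[-1.5,-0.3,5,-1.2,7,0,-1],[-2,-2,7,-2.4,14,0,-1],[-3,-4,7,-3.6,21,0,-1],[-3.5,-7,7,-4.9,28.2,0,-1]]]'; python3 -m creep '[[[0,-4,0,0,0,-2,-1],[0,-8,0,0,0,-4,-1],[0,-12,0,0,0,-6,-1],[-0.5,-16,0,0,0,-7.5,-1],[-1,-20,0,0,0,-7.5,-1]]]';python3 - <<'E'
from h import *
st=arm.observe();Rm=R.from_rotvec(st["ee_rot"]).as_matrix();print(Rm.round(3),st["joints"].round(3))
E
```

```text
clock: 23.15
position: [0.4972, 0.1436, 0.2472]
ee_rot: [-0.262, 3.128, 0.004]
force: [1.5, 0.2, -1.8]
width: 0.133
clock: 23.65
position: [0.4874, -0.0593, 0.2444]
ee_rot: [-0.05, 3.137, -0.001]
force: [0.5, 0.3, -0.4]
width: 0.129
[[-0.999 -0.032  0.005]
 [-0.032  0.999 -0.001]
 [-0.005 -0.001 -1.   ]] [ 0.892  0.461 -1.19   1.831  0.468  1.166  1.15 ]
```

```bash
python3 -m creep '[[[0,-4,0,0,0,0,-1],[0,-8,0,0,0,0,-1],[0,-8.7,0,0,0,0,-1],[0,-8.7,0,0,0,0,-1]]]'; python3 look.py ae_w
python3 - <<'E'
from h import *
print(arm.observe()["joints"].round(3))
i=arm.get_image("scene")[:,:,::-1]; j=cv2.imread("pics/ae_w.png")
cv2.imwrite("pics/ae1.png",np.hstack([cv2.resize(i[130:280,140:280],None,fx=2.8,fy=2.8),cv2.resize(j[60:270,170:366],None,fx=2,fy=2)]))
E
```

```text
clock: 24.05
position: [0.4874, -0.1462, 0.2441]
ee_rot: [-0.046, 3.137, -0.0]
force: [-0.6, 0.9, -0.7]
width: 0.134
[ 0.4874 -0.1462  0.2441] 0.13365058333885194 [-0.029  1.    -0.   ]
([314.5, 169.9], [304, 158, 21, 25, 368]) [[ 0.4636 -0.1199  0.1   ]]
([349.6, 188.4], [338, 176, 24, 26, 402]) [[ 0.4787 -0.089   0.1   ]]
([315.6, 211.5], [306, 198, 20, 28, 401]) [[ 0.5002 -0.1169  0.1   ]]
([349.4, 228.1], [338, 214, 23, 29, 411]) [[ 0.5148 -0.086   0.1   ]]
([280.6, 269.7], [267, 242, 28, 52, 1231]) [[ 0.5575 -0.1457  0.1   ]]
tcp px [[283.2 280.9]
 [283.  264.2]]
[ 1.032  0.494 -1.181  1.792  0.493  1.188  1.305]
```

View pics/ae1.png

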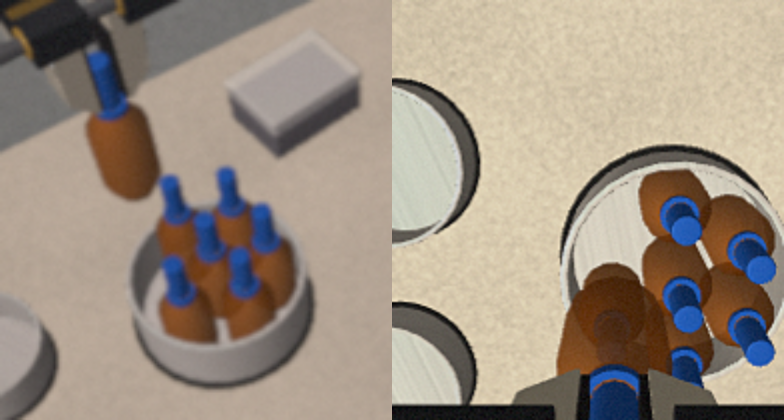

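```bash
python3 -m creep '[[[0,-0.05,-2,0,0,0,-1],[0,-0.05,-4,0,0,0,-1],[0,-0.05,-6.4,0,0,0,-1],[0,-0.05,-7.5,0,0,0,-1],[0,-0.05,-8.2,0,0,0,-1]]]'; python3 look.py af_w
python3 - <<'E'
from h import *
i=arm.get_image("scene")[:,:,::-1]; j=cv2.imread("pics/af_w.png")
cv2.imwrite("pics/af1.png",np.hstack([cv2.resize(i[130:280,140:280],None,fx=2.8,fy=2.8),cv2.resize(j[60:270,170:366],None,fx=2,fy=2)]))
E
```

```text
clock: 24.65
position: [0.4876, -0.1435, 0.1622]
ee_rot: [-0.055, 3.137, 0.0]
force: [0.7, -0.0, -0.3]
width: 0.136
[ 0.4876 -0.1435  0.1622] 0.13594143183410443 [-0.035  0.999  0.   ]
([322.6, 195.4], [308, 177, 29, 38, 755]) [[ 0.4632 -0.1199  0.1   ]]
([369.5, 219.9], [352, 201, 35, 39, 834]) [[ 0.4781 -0.0894  0.1   ]]
([322.9, 243.3], [310, 230, 27, 33, 495]) [[ 0.4949 -0.1175  0.1   ]]
([280.6, 269.4], [267, 242, 28, 52, 1257]) [[ 0.5145 -0.1439  0.1   ]]
tcp px [[283.2 280.9]
 [283.  264.2]]
```

View pics/af1.png

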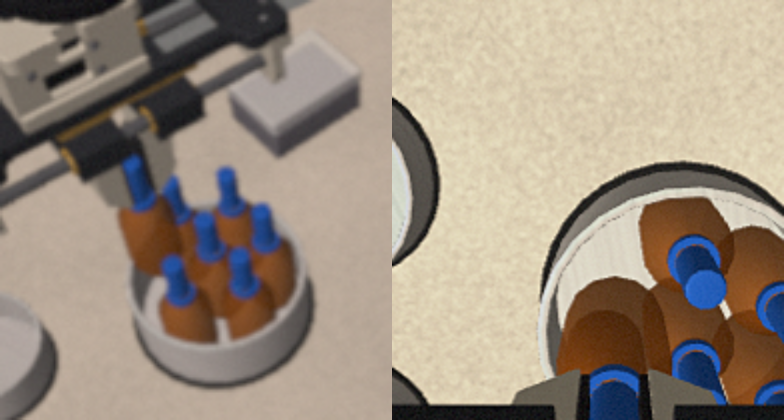

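```bash
python3 -m creep '[[[0,-0.3,0,0,0,0,-1],[0,-0.3,-0.5,0,0,0,-1],[0,-0.3,-1.1,0,0,0,-1],[0,-0.3,-1.7,0,0,0,-1]]]'; python3 -m creep '[[[0,0,-0.6,0,0,0,-1],[0,0,-1.2,0,0,0,-1],[0,0,-1.8,0,0,0,-1]]]';python3 look.py ag_w
python3 - <<'E'
from h import *
i=arm.get_image("scene")[:,:,::-1]; j=cv2.imread("pics/ag_w.png")
cv2.imwrite("pics/ag1.png",np.hstack([cv2.resize(i[130:280,140:280],None,fx=2.8,fy=2.8),cv2.resize(j[60:270,170:366],None,fx=2,fy=2)]))
E
```

```text
clock: 25.15
position: [0.4878, -0.1481, 0.1454]
ee_rot: [-0.051, 3.136, -0.001]
force: [0.1, -0.3, -1.5]
width: 0.133
clock: 25.45
position: [0.4876, -0.1479, 0.1271]
ee_rot: [-0.052, 3.137, -0.0]
force: [0.0, -0.0, -1.6]
width: 0.135
[ 0.4876 -0.1479  0.1271] 0.1345295886092682 [-0.033  0.999 -0.   ]
([338.3, 213.5], [320, 190, 37, 47, 1128]) [[ 0.463  -0.1202  0.1   ]]
([392.7, 240.8], [370, 217, 46, 48, 1208]) [[ 0.4773 -0.09    0.1   ]]
([280.5, 269.2], [267, 242, 28, 52, 1276]) [[ 0.4959 -0.1489  0.1   ]]
tcp px [[283.2 280.9]
 [283.  264.2]]
```

View pics/ag1.png

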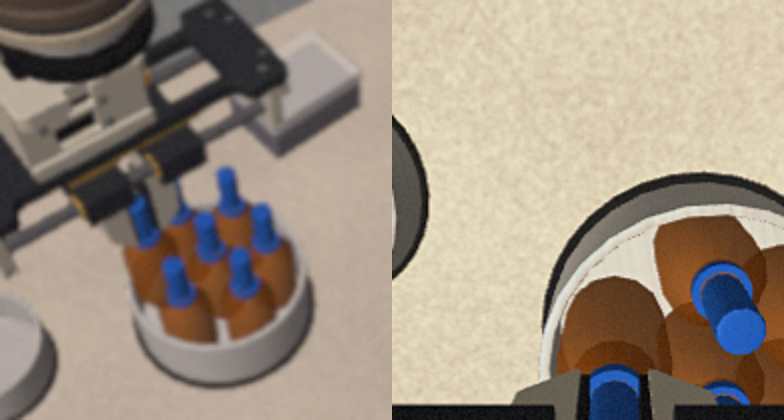

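```bash
python3 -m creep '[[[0,0,-0.5,0,0,0,-1],[0,0,-1,0,0,0,-1],[0,0,-1.5,0,0,0,-1]]]'; python3 -m creep '[[[0,0,-0.3,0,0,0,-1],[0,0,-0.6,0,0,0,-1]]]'; python3 -m creep '[[[0,0,-0.15,0,0,0,-1],[0,0,-0.25,0,0,0,-1]]]'
```

```text
clock: 25.85
position: [0.4877, -0.1479, 0.1123]
ee_rot: [-0.052, 3.136, -0.001]
force: [-0.6, 0.3, -0.5]
width: 0.13
clock: 26.05
position: [0.4877, -0.1479, 0.1064]
ee_rot: [-0.052, 3.136, -0.0]
force: [-0.2, 0.4, -1.2]
width: 0.132
clock: 26.25
position: [0.4877, -0.1479, 0.1041]
ee_rot: [-0.052, 3.136, -0.0]
force: [-0.7, -0.8, -1.2]
width: 0.131
```

```bash
python3 -m creep '[[[0,0,-0.15,0,0,0,-1],[0,0,-0.25,0,0,0,-1]]]'; python3 -m creep '[[[0,0,-0.1,0,0,0,-1],[0,0,-0.15,0,0,0,-1]]]'; python3 -m creep '[[[0,0,-0.1,0,0,0,-1],[0,0,-0.15,0,0,0,-1]]]'
```

```text
clock: 26.45
position: [0.4878, -0.1479, 0.1016]
ee_rot: [-0.052, 3.136, -0.0]
force: [-0.5, 0.4, -1.4]
width: 0.132
clock: 26.65
position: [0.4881, -0.1479, 0.1005]
ee_rot: [-0.052, 3.136, -0.001]
force: [-1.2, -0.1, 6.6]
width: 0.132
clock: 26.85
position: [0.4892, -0.1477, 0.1004]
ee_rot: [-0.052, 3.133, -0.002]
force: [-4.0, -0.4, 22.6]
width: 0.129
```

```bash
python3 -m creep '[[[0,0,0.2,0,0,0,-1],[0,0,0.2,0,0,0,-0.62],[0,0,0.2,0,0,0,-0.62],[0,0,0.4,0,0,0,-0.62],[0,0,1.5,0,0,0,-0.62]]]'; python3 -m creep '[[[0,0,3,0,0,0,-0.62],[0.5,0,6.5,0,0,0,-0.5],[3,1,10,0,0,0,-0.4],[5,2,12,0,0,0,-0.4],[5,2,12,0,0,0,-0.4]]]'; python3 look.py ah_w
python3 - <<'E'
from h import *
i=arm.get_image("scene")[:,:,::-1]; j=cv2.imread("pics/ah_w.png")
cv2.imwrite("pics/ah1.png",np.hstack([cv2.resize(i[130:280,140:280],None,fx=2.8,fy=2.8),cv2.resize(j[60:270,170:366],None,fx=2,fy=2)]))
E
```

```text
clock: 27.35
position: [0.487, -0.1479, 0.1131]
ee_rot: [-0.052, 3.138, 0.001]
force: [-0.3, 0.5, 0.4]
width: 0.189
clock: 27.85
position: [0.5413, -0.1255, 0.2378]
ee_rot: [-0.055, 3.129, 0.001]
force: [-0.2, -0.1, 0.5]
width: 0.3
[ 0.5413 -0.1255  0.2378] 0.30007595965587636 [-0.035  0.999  0.001]
([293.7, 103.9], [284, 94, 20, 21, 334]) [[ 0.4656 -0.1193  0.1   ]]
([331.7, 124.9], [320, 114, 24, 22, 397]) [[ 0.4805 -0.0885  0.1   ]]
([256.7, 131.0], [247, 120, 21, 23, 356]) [[ 0.4873 -0.1477  0.1   ]]
([295.6, 150.7], [286, 139, 20, 24, 364]) [[ 0.5019 -0.1161  0.1   ]]
([332.1, 169.7], [321, 157, 23, 26, 403]) [[ 0.5164 -0.0855  0.1   ]]
([256.5, 172.0], [248, 160, 20, 26, 381]) [[ 0.5205 -0.1474  0.1   ]]
([297.5, 191.4], [288, 179, 19, 27, 405]) [[ 0.5359 -0.113   0.1   ]]
tcp px [[283.2 280.9]
 [283.  264.2]]
```

View pics/ah1.png

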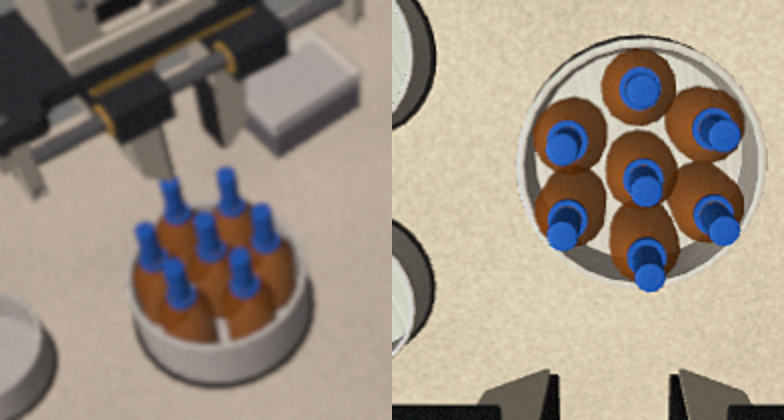

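```bash
python3 -m creep '[[[-2,4,3,0,0,0,-0.4],[-4,8,6,0,0,0,-0.4],[-6,12,8,0,0,0,-0.4],[-8,16,8,0,0,0,-0.4],[-8,16,8,0,0,0,-0.4]]]'
python3 - <<'E'
from h import *
P=np.array([(.4656,-.1193),(.4805,-.0885),(.5164,-.0855),(.5359,-.113),(.5205,-.1474),(.4873,-.1477)])
x=np.linalg.lstsq(np.c_[2*P,np.ones(6)],(P**2).sum(1),rcond=None)[0];c=x[:2];print(c)
d=P-c; print(np.hypot(*d.T).round(4),(np.degrees(np.arctan2(d[:,1],d[:,0]))%360).round(1), np.linalg.norm(P-np.roll(P,1,0),axis=1).round(4),"mid",np.hypot(*(np.array([.5019,-.1161])-c)))
t=arm.get_image("top")[:,:,::-1]; s=arm.get_image("scene")[:,:,::-1]
cv2.imwrite("pics/ai_t.png",t);cv2.imwrite("pics/ai_s.png",s)
im=t[:,:,::-1].copy()
for b in blobs(mask(im,"blue"),25): print(b[0],b[1][4],onz(cam("top"),[b[0]],.1).round(4))
cv2.imwrite("pics/ai1.png",np.hstack([cv2.resize(t[200:290,285:375],(400,400)),cv2.resize(s[150:280,160:290],(400,400))]))
E
```

```text
clock: 28.45
position: [0.4541, 0.0376, 0.3143]
ee_rot: [-0.064, 3.136, -0.002]
force: [0.8, -0.7, 0.0]
width: 0.295
[ 0.50125728 -0.11688751]
[0.0357 0.0352 0.0348 0.0349 0.0361 0.0338] [183.9 126.2  64.2   6.4 302.2 245.6] [0.0357 0.0342 0.036  0.0337 0.0377 0.0332] mid 0.0010164990014619076
[304.7, 140.2] 102 [[ 0.7285 -0.0595  0.1   ]]
[327.1, 223.1] 54 [[ 0.5383 -0.1073  0.1   ]]
[343.3, 230.5] 51 [[ 0.5222 -0.1423  0.1   ]]
[328.6, 239.0] 51 [[ 0.5035 -0.11    0.1   ]]
[344.1, 245.8] 51 [[ 0.4889 -0.1433  0.1   ]]
[534.1, 276.8] 1330 [[ 0.4226 -0.5566  0.1   ]]
[330.4, 256.3] 50 [[ 0.4662 -0.1133  0.1   ]]
[446.0, 393.2] 4245 [[ 0.1865 -0.3475  0.1   ]]
[542.0, 394.3] 64 [[ 0.1805 -0.5514  0.1   ]]
```

View pics/ai1.png

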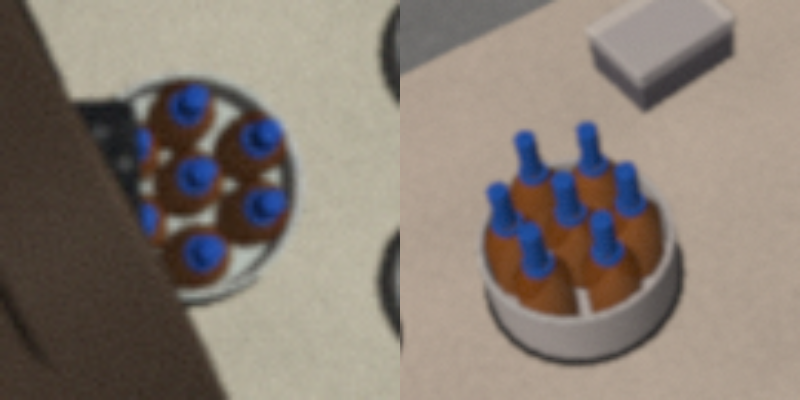

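View pics/ai_s.png

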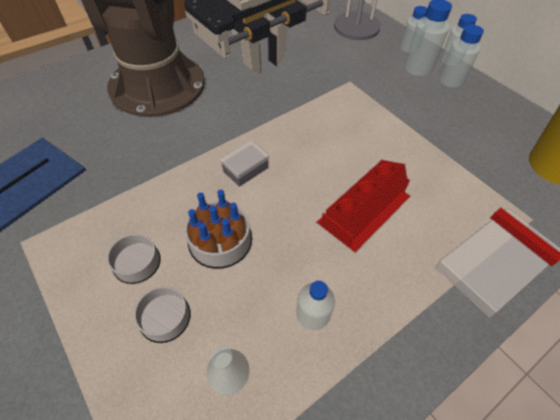

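```bash
python3 -c "
from cell import arm
print(arm.sign_off())"
```

```text
the job is handed in; nothing more can be done
None
```

The canister now holds all seven bottles: one in the middle and six round the wall. I handed the job in at about 28.6 s.

**What I did**
- I slid three of the four wall bottles along the wall by their stems, without lifting them. The fourth did not need moving.
- I drew both rack bottles out along their own axes, turned them upright and lowered them into the two gaps until they touched the floor, at a wrist force of about 20 N. I eased off slightly before letting go.

**Last checks**
- **Spacing:** the last wrist picture puts the six at 34 to 36 mm from the centre and 57 to 62 degrees apart, with the middle bottle about 1 mm off centre.
- **Upright and undisturbed:** in the scene picture all seven stand upright at the same height. The media bottle, flask and tip box have not visibly moved, and the arm is clear.

**What disagreed or could not be confirmed**
- **Camera and arm readings:** the wrist camera, the top camera and the arm's own position readings differed by 2 to 4 mm, and by up to about 7 mm in y for the canister centre. I used averages and checked against the fingers in the pictures.
- **Top view:** in the last top picture the arm hid two of the bottles, so it confirms only five.
- **Joint limits:** while gripping bottle 1, joints 6 and 7 read 0.119 and -2.742 rad, right at their stated limits of 0.12 and -2.74. That is 0.001 to 0.002 past the rounded figures, about the size of the noise in the readings. For bottle 2 I turned the gripper half a turn, which kept joints 6 and 7 clear. That turn brought joint 3 to -1.244 (limit -1.27).

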